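Refill the herb drawer from the scoop cup

TASK

Pour all seven root chunks from the steel scoop cup into the open top drawer of the small wooden chest, so that none is left in the cup or lands elsewhere. Then stand the empty cup upright on its wooden board again, and after that push the drawer gently until it is fully shut. Leave the other things on the table where they are.

Things in the scene. Friction and masses are not known exactly. Their poses are not given: they have to be found in the camera images.
- cup: Steel scoop cup with chunks in it, 194 mm long over all, 70 mm wide, 58 mm tall, open on top, flat 64 x 70 mm bottom, 3 mm sheet, floor 4 mm, about 0.2 kg. Origin: centre of its underside, z up, +x the pouring direction. Back (x = -32 mm) and sides are upright; the front is a chute sloping from x = 32 mm at the bottom to the lip at x = 72 mm. Starts on the board, handle roughly towards the robot.
- cup_grip (a point): Grip point in the middle of the cup's handle, 82 mm behind the cup's origin, 45 mm above its underside; axes of the cup. The handle is a straight level black bar, 16 mm wide (y), 22 mm tall (z 34 to 56 mm), sticking out behind the cup from x = -32 to -122 mm.
- cup_lip (a point): Middle of the cup's pouring lip, 72 mm ahead of its origin and 58 mm above its underside; same axes as the cup.
- board: Fixed plain wooden board, 240 mm (x) x 130 mm (y) x 12 mm thick, on which the cup stands. Origin: centre of its underside, z up.
- chest: Fixed dark wooden chest, 240 mm deep (x), 280 mm wide (y), 150 mm tall, with two drawers one above the other, fronts facing the robot (-x). Origin: centre of its underside, z up. The lower drawer is shut and stays so.
- chest_front (a point): Top front edge of the chest, middle of its width, in the plane of the shut drawer fronts: 120 mm in front of its origin, 150 mm up. Axes of the chest.
- chest_drawer0 (a joint): How far the top drawer is pulled out towards the robot (chest's -x), in m: 0 fully shut, starts at 0.12 to 0.15. It slides stiffly (about 6 N).
- drawer_floor (a point): Centre of the top drawer's inner floor, 85 mm above the table; axes of the chest; moves with the drawer. Inside, the drawer is 195 mm deep (x) and 238 mm wide (y); its 6 mm walls rise 43 mm above this floor, the front board 51 mm. The front board's outer face is 118 mm in front of this point. What lies behind the chest's front is under the chest's top.
- chest_drawer0_handle (a point): Middle of the top drawer's brass bar handle, 120 mm long along y, 35 mm in front of the drawer's front face.
- pouch_a: Bystander: upright kraft-paper pouch, 60 x 130 mm, 190 mm tall; origin under its centre.
- pouch_b: Bystander: a second pouch like the first.
- jar: Bystander: closed amber glass jar, 84 mm across, 130 mm tall; origin under its centre.
- bowl: Bystander: white bowl, 100 mm across, 45 mm tall; origin under its centre.
- brush: Bystander: hand brush lying on the table, origin under its middle.
- chunk0: Root chunk: a short round piece with brown bark, 26 mm across, 17 mm thick, about 12 g; origin at the centre of one flat face (turns with it).
- chunk1: Root chunk: a short round piece with brown bark, 26 mm across, 17 mm thick, about 12 g; origin at the centre of one flat face (turns with it).
- chunk2: Root chunk: a short round piece with brown bark, 26 mm across, 17 mm thick, about 12 g; origin at the centre of one flat face (turns with it).
- chunk3: Root chunk: a short round piece with brown bark, 26 mm across, 17 mm thick, about 12 g; origin at the centre of one flat face (turns with it).
- chunk4: Root chunk: a short round piece with brown bark, 26 mm across, 17 mm thick, about 12 g; origin at the centre of one flat face (turns with it).
- chunk5: Root chunk: a short round piece with brown bark, 26 mm across, 17 mm thick, about 12 g; origin at the centre of one flat face (turns with it).
- chunk6: Root chunk: a short round piece with brown bark, 26 mm across, 17 mm thick, about 12 g; origin at the centre of one flat face (turns with it).

How it is judged:
By the outcome, as a careful person would: the job done as asked, in the order asked, and still so for the second after the job is handed in, with the robot touching nothing.
It also fails if it takes over 64 s, if anything falls off the work surface, if the arm or the gripper's body presses on something with over 40 N, if the wrist force passes 120 N, or if a joint passes its speed limit or range.

ROBOT

A 7-joint arm with a two-finger parallel gripper is mounted at the origin on the work surface. World frame = base frame: x ahead of the robot, y to its left, z up, the work surface at z = 0. Lengths are in m, angles in rad, forces in N, time in s.
With the tool pointing down it reaches from about 0.4 to 0.85 m from the base axis. Payload 4.5 kg.
Tool frame: the origin (TCP) lies on the mounting face of the last link; the fingertips stand 166 mm ahead of it and the grasp point (between the pads) lies 147 mm ahead of it (r.pinch_z is the distance from the TCP to the grasp point, in m); z points along the fingers, y is the line along which they close (so a half turn about z gives the same grasp; the last joint's range is limited). The gripper opens to 88 mm and grips with 3 to 60 N. Pads are 18 mm wide; open, the fingers measure 123 mm over their backs; the gripper's body (75 mm by 187 mm) begins 45 mm behind the grasp point.
Start: joints at [1.196, 0.689, -0.195, 1.565, 0.157, 0.902, -0.215], TCP at [0.248, -0.573, 0.405] pointing down, gripper open.
Joint ranges: [-3.01, 3.01], [-0.46, 2.08], [-1.47, 1.51], [0.13, 2.56], [-1, 4.14], [0.04, 2.09], [-2.66, 2.66]. Speed limits (rad/s): [2.57, 2.57, 3.14, 3.14, 3.14, 3.14, 3.14].

INTERFACE

Orientations are given as a rotation vector (axis times angle).
In Python, from cell import r gives the robot as it stands.
- The arm moves only by the tool servo_tool, never from a script. Its argument "commands" is a list of rows, each a list of 7 numbers: the opening, from -1 (shut) to 1 (fully open), then the shift along the world's x, y, z each as a share of 2.5 cm, from -1 to 1, then the turn, a rotation vector about the world's x, y, z each as a share of 4 degrees, from -1 to 1. In form: [[gripper, dx, dy, dz, wx, wy, wz], ...]. A call has 1 to 5 rows; each row shifts and turns the commanded pose from where the row before left it; what a row does not reach is not made up. A row lasts 1/12 s, in which the tool goes at most 41.7 mm and 7.16 degrees, less where a joint would pass 70% of its speed; a pose out of reach is approached as far as the arm can. A call with a number of a shift or a turn outside -1 to 1 is refused whole. A call with a gripper value outside its range is refused whole. The fingers move at their own pace and stop on an object; "grip_force" is the grip in N (left out, the last holds). Time passes only in rows, so rows that do not move let the fingers close. It gives the time, the measured TCP pose, the force, the opening and the grip force at its end, in the units of the state.
- r.observe(): the state, without advancing time (a new reading comes with each control period).
- r.capture(name): name is "scene" or "top"; returns a dict with "frame" (480x640x3 uint8, blue, green, red), "intrinsics" (3x3 intrinsics, pixels), "k1" (the pictures are not rectified: a ray, as slopes to the right and down, at radius r is drawn at 1 + k1 r^2 times it, then the intrinsics apply), "rvec" (rotation vector, rad) and "tvec" (3), from world to camera coordinates, as OpenCV has them. Camera axes: x right, y down, z forward; pixel columns grow to the right and rows downward; lengths in m; the calibration is good to about 2 mm. A picture is of the moment at which its call begins. There is no depth.
- r.job_done(): hands the job in; it is judged then, once.
The state is a dict: "t": time; "q": joint angles; "joint_velocities": joint speeds; "joint_efforts": joint torques, N m; "tcp_pos": TCP position; "eef_rot": TCP orientation; "contact_force": force on the tool from outside, world axes, zero at the start; "wrist_torque": the same for the moment, N m; "finger_gap": finger opening in m; "grip_force": force on a finger pad.
Only numpy, scipy, OpenCV 4.12 (cv2) and the standard library are available. Lean on these libraries where they do the work, as an engineer would, in place of code of your own. Each camera call takes 0.05 s, during which the arm holds its last target. There are 200 camera calls.

## Working session

There is one attempt and no reset: what is moved stays moved. The work goes in short steps, Python scripts to look and compute and a tool call to move; the robot and the scene stay as the last step left them, time stands still between calls to the robot, and variables do not carry over. Pictures are saved under pics/ and viewed, at most 10 in all, crops included, and the job is handed in when it is done.

Besides the shell and the picture viewer there is one more tool, called after "Request:" by a JSON object that holds its "fn" and its "kwargs", one argument or row to a line. servo_tool: Moves the arm, as the interface text tells. Shift numbers are shares of 2.5 cm and turn numbers shares of 4 degrees, none past 1 either way. Its arguments: {"type":"object","properties":{"commands":{"type":"array"},"grip_force":{"type":"number"}},"required":["commands"]}

```bash
ls; mkdir -p pics; cat > h.py <<'E'
import numpy as np, cv2
from scipy.spatial.transform import Rotation as R
from cell import r
def snap(name,fn):
    c=r.capture(name); cv2.imwrite(f'pics/{fn}.png',c['frame']); np.savez(f'pics/{fn}.npz',**{k:np.array(c[k]) for k in('intrinsics','k1','rvec','tvec')}); return c
def load(fn): return dict(np.load(f'pics/{fn}.npz'))
def ray(c,u,v):
    K=c['intrinsics']; d=np.array([(u-K[0,2])/K[0,0],(v-K[1,2])/K[1,1]]); s=d.copy()
    for _ in range(30): s=d/(1+float(c['k1'])*(s@s))
    M=R.from_rotvec(np.ravel(c['rvec'])).as_matrix(); t=np.ravel(c['tvec'])
    return -M.T@t, M.T@np.r_[s,1]
def at_z(c,u,v,z):
    o,d=ray(c,u,v); return o+d*(z-o[2])/d[2]
def proj(c,p):
    M=R.from_rotvec(np.ravel(c['rvec'])).as_matrix(); q=M@np.asarray(p)+np.ravel(c['tvec']); s=q[:2]/q[2]; s=s*(1+float(c['k1'])*(s@s)); K=c['intrinsics']
    return np.array([K[0,0]*s[0]+K[0,2],K[1,1]*s[1]+K[1,2]])
def tri(c1,p1,c2,p2):
    o,d=ray(c1,*p1);O,D=ray(c2,*p2); A=np.c_[d,-D]; s=np.linalg.lstsq(A,O-o,rcond=None)[0]
    a=o+d*s[0];b=O+D*s[1]; return (a+b)/2,np.linalg.norm(a-b)
E
python3 - <<'E'
from h import *
for n in('scene','top'):
    c=snap(n,n+'0'); o,d=ray(c,320,240); print(n,o,d)
print(r.observe())
E
```

```text
pics
scene [ 1.2203589  -0.28856075  0.65139705] [-0.71741635  0.36818479 -0.59141002]
top [0.50142242 0.06204335 1.05283422] [ 0.07139985 -0.00539043 -0.99764943]
{'t': 0.1, 'q': array([ 1.19580658,  0.68989404, -0.19451156,  1.56621111,  0.15728143,
        0.90253993, -0.21510608]), 'joint_velocities': array([ 0.00012342, -0.00273217,  0.00023401, -0.00276806,  0.00143813,
        0.00015308, -0.00084476]), 'joint_efforts': array([-3.57099285e-03, -5.28499246e+01, -1.27137400e+00, -1.53834343e+01,
       -5.25145477e-02,  2.08490368e-03,  2.70325245e-05]), 'tcp_pos': array([ 0.24829678, -0.57324439,  0.4040013 ]), 'eef_rot': array([-3.07461348e+00, -6.37413322e-01,  7.09929148e-04]), 'contact_force': array([-0.26031234, -0.0081016 , -0.61600458]), 'wrist_torque': array([ 0.01821989,  0.04331755, -0.01668911]), 'grip_force': 0.0, 'finger_gap': 0.08841432375040163}
```

View pics/top0.png

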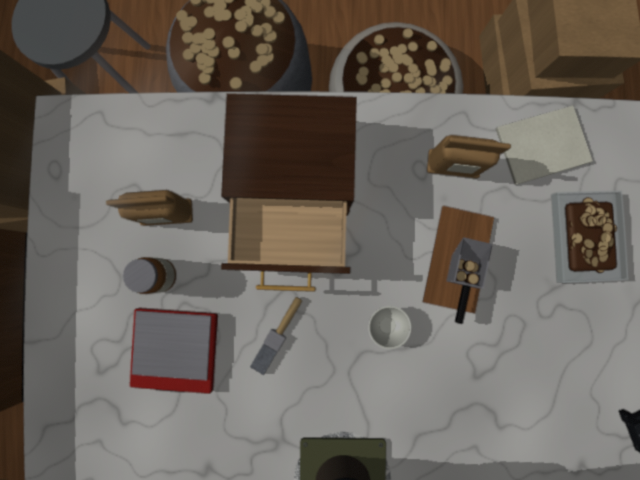

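View pics/scene0.png

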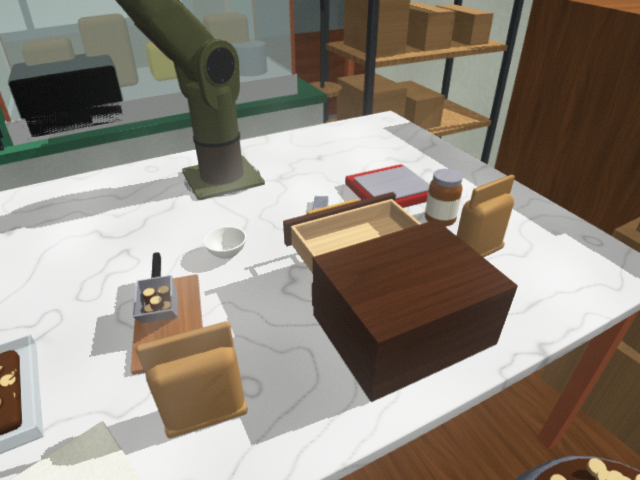

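The top view has +x up and +y left. The chest spans about (222–356, 95–270), its drawer handle is at (286,288), and the cup is at about (468,270) with its handle end at (460,320). The board runs (425–495, 207–312). Next I enlarge both areas.

```bash
python3 - <<'E'
import cv2,numpy as np
t=cv2.imread('pics/top0.png')
a=cv2.resize(t[195:335,415:505],None,fx=4.28,fy=4.28,interpolation=cv2.INTER_CUBIC)
b=cv2.resize(t[90:300,215:365],None,fx=2.75,fy=2.75,interpolation=cv2.INTER_CUBIC)
H=max(a.shape[0],b.shape[0]); im=np.zeros((600,800,3),np.uint8)
im[:min(600,a.shape[0]),:a.shape[1]]=a[:600]; im[:b.shape[0],387:387+b.shape[1]]=b[:600]
for k in range(10): # ticks each 10px
    cv2.putText(im,str(415+10*k),(int(42.8*k),10),0,.35,(0,255,255)); 
for k in range(14): cv2.putText(im,str(195+10*k),(0,int(42.8*k)+4),0,.35,(0,255,255))
for k in range(0,15,2): cv2.putText(im,str(215+10*k),(387+int(27.5*k),10),0,.35,(0,255,0))
for k in range(0,21,2): cv2.putText(im,str(90+10*k),(387,int(27.5*k)+4),0,.35,(0,255,0))
cv2.imwrite('pics/z0.png',im)
E
```

```text
(no output)
```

View pics/z0.png

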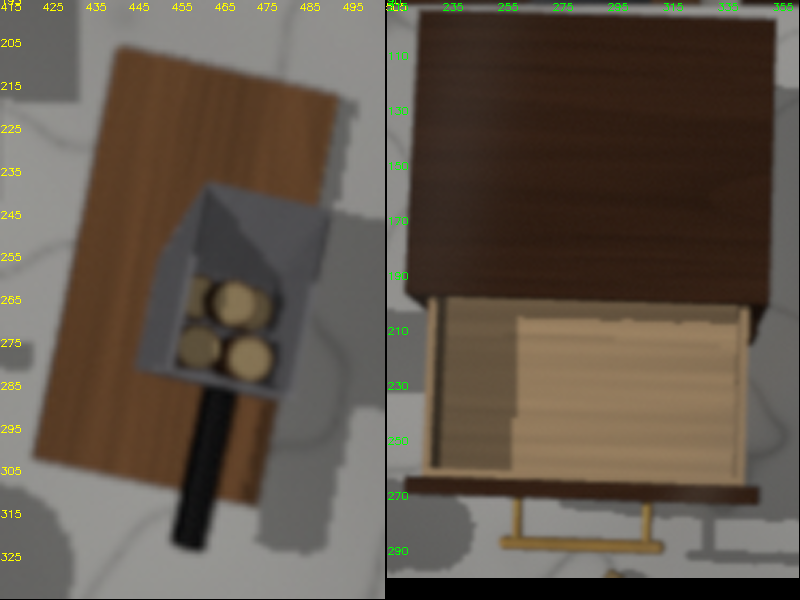

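```bash
python3 - <<'E'
from h import *
np.set_printoptions(precision=4,suppress=True)
c=load('top0'); A=lambda X,Y,z:at_z(c,415+X/4.28,195+Y/4.28,z)[:2]; B=lambda X,Y,z:at_z(c,215+(X-387)/2.75,90+Y/2.75,z)[:2]
bd=[A(*p,.012) for p in((118,45),(337,95),(258,505),(33,458))]; print('board',bd,np.mean(bd,0),[np.linalg.norm(bd[i]-bd[i-1]) for i in range(4)])
v=bd[0]-bd[3]+bd[1]-bd[2]; print('board yaw',np.degrees(np.arctan2(v[1],v[0])))
l1,l2=A(207,183,.07),A(330,208,.07); b1,b2=A(172,370,.07),A(288,396,.07); e=A(190,547,.068); s=A(220,390,.068)
print('lip',l1,l2,np.linalg.norm(l1-l2),'back',b1,b2,np.linalg.norm(b1-b2))
L=(l1+l2)/2;Bk=(b1+b2)/2; 
for n,v in(('lip-end',L-e),('lip-back',L-Bk),('handle',s-e)): print(n,np.linalg.norm(v),np.degrees(np.arctan2(v[1],v[0])))
u=(L-e)/np.linalg.norm(L-e); print('origin',L-.072*u,Bk+.032*u,e+.122*u,'grip',L-.154*u, e+.04*u)
f=[B(407,297,.15),B(768,305,.15)]; k=[B(420,12,.15),B(775,20,.15)]; print('chest top',f,k,np.linalg.norm(f[0]-f[1]),np.linalg.norm(f[0]-k[0]))
v=f[0]-f[1]; print('chest yaw',np.degrees(np.arctan2(v[1],v[0]))-90)
d=[B(404,478,.136),B(760,489,.136)]; print('front board outer top', d,[B(404,490,.136),B(758,503,.136)])
h=[B(502,543,.11),B(662,548,.11)]; print('handle',h,np.linalg.norm(h[0]-h[1]))
print('bowl',at_z(c,390,328,.045))
E
```

```text
board [array([ 0.6618, -0.2398]), array([ 0.6346, -0.3657]), array([ 0.4031, -0.3175]), array([ 0.4292, -0.19  ])] [ 0.5322 -0.2783] [np.float64(0.23782964461965758), np.float64(0.12880699952919028), np.float64(0.236479746234156), np.float64(0.1301396412629027)]
board yaw -11.931891366113037
lip [ 0.5793 -0.2702] [ 0.5665 -0.337 ] 0.06801199266518727 back [ 0.4799 -0.2504] [ 0.4663 -0.3129] 0.0639948921211928
lip-end 0.19153586963427058 -13.047822260317847
lip-back 0.10220147059750635 -12.392886155332839
handle 0.08462865416107386 -11.244371100777641
origin [ 0.5027 -0.2873] [ 0.5042 -0.2889] [ 0.5051 -0.2879] grip [ 0.4229 -0.2688] [ 0.4253 -0.2694]
chest top [array([0.6532, 0.2631]), array([ 0.6485, -0.0124])] [array([0.8785, 0.2589]), array([ 0.8725, -0.018 ])] 0.2755729372768005 0.22534458542896382
chest yaw -0.9782054276232373
front board outer top [array([0.5152, 0.2657]), array([ 0.5088, -0.0078])] [array([0.5059, 0.2655]), array([ 0.4981, -0.0063])]
handle [array([0.4651, 0.193 ]), array([0.4622, 0.067 ])] 0.1259632920653243
bowl [ 0.3715 -0.1061  0.045 ]
```

```bash
cat > fk.py <<'E'
import numpy as np
from scipy.spatial.transform import Rotation as R
H=np.pi/2
DH=[(0,0,.267),(-H,0,0),(H,0,.293),(H,.0525,0),(H,.0775,.3425),(H,0,0),(-H,.076,.097)]
def fk(q,allp=False):
    T=np.eye(4);P=[]
    for (al,a,d),t in zip(DH,q):
        c,s,ca,sa=np.cos(t),np.sin(t),np.cos(al),np.sin(al)
        T=T@np.array([[c,-s,0,a],[s*ca,c*ca,-sa,-d*sa],[s*sa,c*sa,ca,d*ca],[0,0,0,1]]);P.append(T[:3,3].copy())
    return (T,P) if allp else T
E
python3 - <<'E'
from fk import *; from h import r
import itertools
o=r.observe();q=o['q'];print(o['tcp_pos'],np.hypot(*o['tcp_pos'][:2]))
for s in itertools.product((1,-1),repeat=7):
    T=fk(q*np.array(s)); 
    if T[2,2]<-.99: print(s,T[:3,3],np.hypot(*T[:2,3]),R.from_matrix(T[:3,:3]).as_rotvec())
print(R.from_rotvec(o['eef_rot']).as_matrix())
E
```

```text
[ 0.24829678 -0.57324439  0.4040013 ] 0.6247082714326874
(1, 1, 1, 1, 1, 1, 1) [0.31064105 0.52962093 0.20687319] 0.6140001589710591 [ 2.62299488  1.72006008 -0.01504217]
(1, 1, 1, 1, 1, 1, -1) [0.31064105 0.52962093 0.20687319] 0.6140001589710591 [ 2.92789468  1.11985015 -0.01305216]
(1, 1, -1, 1, -1, 1, 1) [0.13370527 0.59926546 0.20687319] 0.6140001589710591 [ 2.11546587  2.31543231 -0.01473411]
(1, 1, -1, 1, -1, 1, -1) [0.13370527 0.59926546 0.20687319] 0.6140001589710591 [ 2.55941251  1.80943925 -0.01262937]
(1, -1, 1, -1, 1, -1, 1) [-0.13725683 -0.2476182   0.15495913] 0.2831151838506924 [-2.62299488 -1.72006008 -0.01504217]
(1, -1, 1, -1, 1, -1, -1) [-0.13725683 -0.2476182   0.15495913] 0.2831151838506924 [-2.92789468 -1.11985015 -0.01305216]
(1, -1, -1, -1, -1, -1, 1) [-0.06835123 -0.27474045  0.15495913] 0.2831151838506924 [-2.11546587 -2.31543231 -0.01473411]
(1, -1, -1, -1, -1, -1, -1) [-0.06835123 -0.27474045  0.15495913] 0.2831151838506924 [-2.55941251 -1.80943925 -0.01262937]
(-1, 1, 1, 1, 1, 1, 1) [ 0.13370527 -0.59926546  0.20687319] 0.6140001589710591 [-2.55941251  1
[... 328 characters left out ...]
6140001589710591 [-2.62299488  1.72006008  0.01504217]
(-1, -1, 1, -1, 1, -1, 1) [-0.06835123  0.27474045  0.15495913] 0.2831151838506924 [ 2.55941251 -1.80943925  0.01262937]
(-1, -1, 1, -1, 1, -1, -1) [-0.06835123  0.27474045  0.15495913] 0.2831151838506924 [ 2.11546587 -2.31543231  0.01473411]
(-1, -1, -1, -1, -1, -1, 1) [-0.13725683  0.2476182   0.15495913] 0.28311518385069245 [ 2.92789468 -1.11985015  0.01305216]
(-1, -1, -1, -1, -1, -1, -1) [-0.13725683  0.2476182   0.15495913] 0.28311518385069245 [ 2.62299488 -1.72006008  0.01504217]
[[ 9.17583212e-01  3.97543028e-01 -7.67875965e-04]
 [ 3.97543752e-01 -9.17582032e-01  1.47638032e-03]
 [-1.17664485e-04 -1.65996609e-03 -9.99998615e-01]]
```

Request:
{"fn": "servo_tool", "kwargs": {
  "commands": [
    [1,0.54,0.935,0,0,0,-0.69],
    [1,0.54,0.935,0,0,0,-0.69],
    [1,0.54,0.935,0,0,0,-0.69],
    [1,0.54,0.935,0,0,0,-0.69],
    [1,0.54,0.935,0,0,0,-0.69]
  ],
  "grip_force": 30
}}

```text
t: 0.52
tcp_pos: [0.3163, -0.4554, 0.4044]
eef_rot: [-3.13, -0.259, 0.0]
contact_force: [0.5, 0.3, 0.1]
finger_gap: 0.0879
grip_force: 0.0
```

```bash
cat > log.py <<'E'
from h import *
import json
o=r.observe(); open('log.txt','a').write(json.dumps([list(o['q']),list(o['tcp_pos']),list(o['eef_rot'])])+'\n')
print(np.round(o['t'],2),np.round(o['q'],3),np.round(o['tcp_pos'],4),np.round(o['eef_rot'],3),np.round(o['contact_force'],1),round(o['finger_gap'],4),round(o['grip_force'],1))
E
echo '[[1.19580658,0.68989404,-0.19451156,1.56621111,0.15728143,0.90253993,-0.21510608],[0.24829678,-0.57324439,0.4040013],[-3.07461348,-0.637413322,0.000709929148]]' > log.txt; python3 log.py
```

```text
0.52 [ 0.951  0.594 -0.116  1.784  0.093  0.77  -0.617] [ 0.3163 -0.4554  0.4044] [-3.13  -0.259  0.   ] [0.5 0.3 0.1] 0.0879 0.0
```

Request:
{"fn": "servo_tool", "kwargs": {
  "commands": [
    [1,0.54,0.935,0,0,0,-0.69],
    [1,0.54,0.935,0,0,0,-0.69],
    [1,0.54,0.935,0,0,0,-0.69],
    [1,0.54,0.935,0,0,0,-0.69],
    [1,0.54,0.935,0,0,0,-0.69]
  ]
}}

```text
t: 0.93
tcp_pos: [0.3838, -0.3385, 0.4045]
eef_rot: [-3.139, 0.118, 0.001]
contact_force: [-0.4, 0.2, 0.4]
finger_gap: 0.0882
grip_force: 0.0
```

```bash
python3 log.py
```

```text
0.93 [ 0.651  0.54  -0.029  1.908  0.023  0.694 -1.038] [ 0.3838 -0.3385  0.4045] [-3.139e+00  1.180e-01  1.000e-03] [-0.4  0.2  0.4] 0.0882 0.0
```

Request:
{"fn": "servo_tool", "kwargs": {
  "commands": [
    [1,0.54,0.935,-0.5,0,0,-0.69],
    [1,0.54,0.935,-0.5,0,0,-0.69],
    [1,0.54,0.935,-0.5,0,0,-0.69],
    [1,0,0,0,0,0,0],
    [1,0,0,0,0,0,0]
  ]
}}

```text
t: 1.35
tcp_pos: [0.4247, -0.2679, 0.3664]
eef_rot: [-3.123, 0.334, 0.003]
contact_force: [-0.1, -0.2, 0.7]
finger_gap: 0.0884
grip_force: 0.0
```

```bash
python3 log.py
```

```text
1.35 [ 0.457  0.589  0.023  1.978 -0.024  0.577 -1.288] [ 0.4247 -0.2679  0.3664] [-3.123e+00  3.340e-01  3.000e-03] [-0.1 -0.2  0.7] 0.0884 0.0
```

```bash
cat > kin.py <<'E'
import numpy as np, json, itertools
from scipy.spatial.transform import Rotation as R
from scipy.optimize import least_squares
def load():
    D=[json.loads(l) for l in open('log.txt')]; return [(np.array(q),np.array(p),R.from_rotvec(w)) for q,p,w in D]
def fk(q,s,P):  # P: h,L1,L2,d,a1(elbow),a2(wrist),y0,y7
    h,L1,L2,d,a1,a2,y0,y7=P
    M=R.from_euler('z',s[0]*q[0]+y0); p=np.array([0,0,h])
    M=M*R.from_euler('y',q[1]); M=M*R.from_euler('z',s[1]*q[2]); p=p+M.apply([a1,0,L1])
    M=M*R.from_euler('y',q[3]); M=M*R.from_euler('z',s[2]*q[4]); p=p+M.apply([-a1,0,L2])
    M=M*R.from_euler('y',q[5]); p=p+M.apply([a2,0,d]); M=M*R.from_euler('z',s[3]*q[6]+y7)
    return p,M
def fit():
    D=load();best=None
    for s in itertools.product((1,-1),repeat=4):
        f=lambda P:np.concatenate([np.r_[fk(q,s,P)[0]-p,.3*(fk(q,s,P)[1].inv()*M).as_rotvec()] for q,p,M in D]+[1e-4*(P[4:6])/.1])
        for y7 in(0,1.5,3,-1.5):
            S=least_squares(f,[.35,.35,.35,.15,0,0,0,y7])
            if best is None or S.cost<best[0]: best=(S.cost,s,S.x)
    return best
E
python3 -c "
from kin import *
print(fit())"
```

```text
(np.float64(1.22856047333973e-05), (-1, -1, -1, -1), array([-0.72329891,  0.51785022,  0.33242512, -0.93932254, -0.01964059,
       -0.06493618, -0.08860152,  1.48219491]))
```

Request:
{"fn": "servo_tool", "kwargs": {
  "commands": [
    [1,-0.37,0.08,-0.14,-0.216,-0.976,0],
    [1,-0.37,0.08,-0.14,-0.216,-0.976,0],
    [1,-0.37,0.08,-0.14,-0.216,-0.976,0],
    [1,-0.37,0.08,-0.14,-0.216,-0.976,0],
    [1,-0.37,0.08,-0.14,-0.216,-0.976,0]
  ]
}}

```text
t: 1.77
tcp_pos: [0.3787, -0.2631, 0.355]
eef_rot: [3.045, -0.333, 0.523]
contact_force: [18.9, -14.7, 5.7]
finger_gap: 0.0883
grip_force: 0.0
```

```bash
python3 log.py
```

```text
1.77 [ 0.673  0.544 -0.193  2.24  -0.092  0.042 -1.175] [ 0.3787 -0.2631  0.355 ] [ 3.045 -0.333  0.523] [ 18.9 -14.7   5.7] 0.0883 0.0
```

Request:
{"fn": "servo_tool", "kwargs": {
  "commands": [
    [1,-0.37,0.08,-0.14,-0.216,-0.976,0],
    [1,-0.37,0.08,-0.14,-0.216,-0.976,0],
    [1,-0.37,0.08,-0.14,-0.216,-0.976,0],
    [1,-0.37,0.08,-0.14,-0.216,-0.976,0],
    [1,-0.37,0.08,-0.14,-0.216,-0.976,0]
  ]
}}

```text
t: 2.18
tcp_pos: [0.3757, -0.2811, 0.3862]
eef_rot: [3.027, -0.319, 0.706]
contact_force: [0.6, -0.5, 0.4]
finger_gap: 0.0883
grip_force: 0.0
```

```bash
python3 log.py; python3 -c "
from kin import *
print(fit())"
```

```text
2.18 [ 0.83   0.499 -0.324  2.218 -0.863  0.044 -0.349] [ 0.3757 -0.2811  0.3862] [ 3.027 -0.319  0.706] [ 0.6 -0.5  0.4] 0.0883 0.0
(np.float64(0.0001470217758923296), (-1, -1, -1, -1), array([ 3.25826869e-01,  5.59942417e-01,  3.38715173e-01,  1.42462493e-01,
        4.72128483e-03, -3.68859563e-04, -8.31473194e-02,  1.48985483e+00]))
```

```bash
cat >> kin.py <<'E'
S=(-1,-1,-1,-1)
def fk2(q,P): return fk(q+np.r_[0,P[8:13],0],S,P[:8])
def fit2():
    D=load()
    f=lambda P:np.concatenate([np.r_[fk2(q,P)[0]-p,.3*(fk2(q,P)[1].inv()*M).as_rotvec()] for q,p,M in D]+[1e-3*P[8:13],1e-3*P[4:6]/.1])
    s=least_squares(f,np.r_[.33,.56,.34,.14,0,0,-.08,1.49,np.zeros(5)]); return s.x,np.round(f(s.x)[:-7].reshape(-1,6),4)
E
python3 -c "
from kin import *
np.set_printoptions(suppress=True,precision=4)
print(*fit2())"
```

```text
[ 0.3361  0.5435  0.3369  0.1343  0.0048 -0.0016 -0.0961  1.5012  0.0227
 -0.0184 -0.0241  0.0151  0.0089] [[-0.0075 -0.0004  0.0019 -0.0013 -0.0007 -0.0019]
 [-0.     -0.0007  0.0003 -0.0017  0.0003 -0.0007]
 [ 0.0036  0.001  -0.0011 -0.0014  0.0016  0.0001]
 [ 0.0034  0.0025 -0.0022 -0.0014  0.002   0.0005]
 [ 0.003   0.0051  0.0004  0.0041  0.0004  0.0007]
 [-0.0014 -0.0001  0.0007  0.0053 -0.0025  0.0013]]
```

```bash
cat >> kin.py <<'E'
def fk3(q,P): # h,L1,L2,d,y0,y7, a0,b0, a1,b1, a2,b2, a3,b3
    h,L1,L2,d,y0,y7,a0,b0,a1,b1,a2,b2,a3,b3=P
    M=R.from_euler('z',-q[0]+y0); p=M.apply([a0,b0,h])
    M=M*R.from_euler('y',q[1])*R.from_euler('z',-q[2]); p=p+M.apply([a1,b1,L1])
    M=M*R.from_euler('y',q[3])*R.from_euler('z',-q[4]); p=p+M.apply([a2,b2,L2])
    M=M*R.from_euler('y',q[5]); p=p+M.apply([a3,b3,d]); M=M*R.from_euler('z',-q[6]+y7)
    return p,M
def fit3():
    D=load()
    f=lambda P:np.concatenate([np.r_[fk3(q,P)[0]-p,.3*(fk3(q,P)[1].inv()*M).as_rotvec()] for q,p,M in D]+[1e-3*P[6:]])
    s=least_squares(f,np.r_[.33,.5,.34,.14,0,1.57,np.zeros(8)]); return s.x,np.round(f(s.x)[:-8].reshape(-1,6),4)
E
python3 -c "
from kin import *
np.set_printoptions(suppress=True,precision=4)
print(*fit3())"
```

```text
[ 0.3469  0.5634  0.3448  0.1601 -0.      1.5708  0.     -0.0188  0.
 -0.0269 -0.     -0.0002 -0.     -0.0002] [[-0. -0.  0. -0. -0. -0.]
 [-0. -0.  0. -0. -0. -0.]
 [ 0.  0. -0. -0. -0. -0.]
 [ 0.  0. -0. -0. -0. -0.]
 [ 0. -0.  0.  0. -0.  0.]
 [-0.  0. -0.  0. -0.  0.]]
```

```bash
cat > ik.py <<'E'
from kin import *
P3=fit3()[0]; LO=np.array([-3.01,-.46,-1.47,.13,-1,.04,-2.66])+.06; HI=np.array([3.01,2.08,1.51,2.56,4.14,2.09,2.66])-.06
def ik(p,M,q0=None,n=12,seed=0):
    rng=np.random.default_rng(seed); best=(9,None)
    for k in range(n):
        s=q0 if (k==0 and q0 is not None) else rng.uniform(LO,HI)
        f=lambda q:np.r_[fk3(q,P3)[0]-p,.3*(fk3(q,P3)[1].inv()*M).as_rotvec()]
        S=least_squares(f,np.clip(s,LO+1e-6,HI-1e-6),bounds=(LO,HI),max_nfev=60); e=np.linalg.norm(S.fun)
        if e<best[0]: best=(e,S.x)
        if e<1e-4: break
    return best
def tool(yaw,tilt,roll=0): # tilt>0: nose-down rotation about cup y (tool leans past vertical); tool y = -cup y
    return R.from_euler('z',yaw,degrees=True)*R.from_euler('y',tilt,degrees=True)*R.from_matrix(np.diag([1.,-1,-1]))
def tcp(grip,M): return np.asarray(grip)-M.apply([0,0,.147])
def grip_from_lip(lip,yaw,th): # cup frame at tilt th
    C=R.from_euler('z',yaw,degrees=True)*R.from_euler('y',th,degrees=True); return np.asarray(lip)-C.apply([.154,0,.013])
E
cat > plan.py <<'E'
from ik import *
for a in(-20,0,10,20,25,30):
    M=tool(-12.5,-a); e,q=ik(tcp((.424,-.269,.057),M),M); print('grasp a',a,round(e,4),np.round(q,2))
for yaw in(-30,0,30,60,90,120):
    for lip in((.58,.11,.15),):
        out=[]
        for th0 in(60,75,90,105):   # tool tilt past vertical at end
            g=grip_from_lip(lip,yaw,105); M=tool(yaw,th0); e,q=ik(tcp(g,M),M,n=6); out.append(round(e,3))
        print(yaw,lip,out)
E
time python3 plan.py
```

```text
grasp a -20 0.0 [ 1.05  1.41 -1.4   1.73  1.17  1.6  -2.42]
grasp a 0 0.0 [ 0.44  0.89  0.05  2.07 -0.21  0.19 -1.11]
grasp a 10 0.0 [0.4  0.9  0.18 2.22 4.07 0.24 0.91]
grasp a 20 0.0015 [ 0.87  0.97 -0.55  2.34  2.49  0.54  2.6 ]
grasp a 25 0.0024 [ 0.8   0.98 -0.4   2.41  2.88  0.65  2.24]
grasp a 30 0.0 [ 0.96  1.07 -0.63  2.46  2.75  0.83  2.45]
-30 (0.58, 0.11, 0.15) [np.float64(0.002), np.float64(0.034), np.float64(0.06), np.float64(0.08)]
0 (0.58, 0.11, 0.15) [np.float64(0.066), np.float64(0.118), np.float64(0.154), np.float64(0.176)]
30 (0.58, 0.11, 0.15) [np.float64(0.054), np.float64(0.1), np.float64(0.127), np.float64(0.128)]
60 (0.58, 0.11, 0.15) [np.float64(0.0), np.float64(0.0), np.float64(0.014), np.float64(0.016)]
90 (0.58, 0.11, 0.15) [np.float64(0.0), np.float64(0.0), np.float64(0.0), np.float64(0.0)]
120 (0.58, 0.11, 0.15) [np.float64(0.0), np.float64(0.0), np.float64(0.0), np.float64(0.0)]
real	0m37.883s
user	0m38.398s
sys	0m0.141s
```

```bash
cat > path.py <<'E'
from ik import *
import sys
LO2=LO-.05;HI2=HI+.05
def step(p,M,q0):
    f=lambda q:np.r_[fk3(q,P3)[0]-p,.3*(fk3(q,P3)[1].inv()*M).as_rotvec(),.003*(q-q0)]
    S=least_squares(f,np.clip(q0,LO2+1e-6,HI2-1e-6),bounds=(LO2,HI2)); return np.linalg.norm(S.fun[:6]),S.x
def run(a,yaw,lip,end=105,q=None,verb=True,zt=.2):
    M=tool(-12.5,-a); W=[]
    g0=np.array([.424,-.269,.057]); g1=g0+[0,0,zt-.012]; g2=grip_from_lip(lip,yaw,0)
    q=np.array([.44,.89,.05,2.07,-.21,.19,-1.11]) if q is None else q
    seq=[(g0+(g1-g0)*s,-12.5,0) for s in np.linspace(0,1,6)]+[(g1+(g2-g1)*s,-12.5+(yaw+12.5)*s,0) for s in np.linspace(0,1,20)]+[(grip_from_lip(lip,yaw,t),yaw,t) for t in np.linspace(0,end,22)]
    worst=0;Q=[]
    for i,(g,y,t) in enumerate(seq):
        M=tool(y,t-a); e,qn=step(tcp(g,M),M,q); d=abs(qn-q).max(); q=qn; worst=max(worst,e); Q.append(q)
        if verb and i in(0,5,15,25,30,35,40,44,47): print(i,round(t),np.round(tcp(g,M),3),round(e,4),round(d,2),np.round(q,2))
    return worst,Q
if __name__=='__main__':
    for a in(0,-10):
      for yaw in(60,75,90,105):
        for lip in((.58,.10,.17),(.58,.13,.17)):
            w,Q=run(a,yaw,lip,verb=False); print(a,yaw,lip,round(w,4),np.round(np.min(Q,0)-LO2,2).min(),np.round(HI2-np.max(Q,0),2).min())
    print(run(0,90,(.58,.10,.17))[0])
E
python3 path.py
```

```text
0 60 (0.58, 0.1, 0.17) 0.0002 0.14 0.0
0 60 (0.58, 0.13, 0.17) 0.0143 0.14 0.0
0 75 (0.58, 0.1, 0.17) 0.0 0.14 0.0
0 75 (0.58, 0.13, 0.17) 0.0 0.14 0.0
0 90 (0.58, 0.1, 0.17) 0.0 0.14 0.2
0 90 (0.58, 0.13, 0.17) 0.0 0.14 0.14
0 105 (0.58, 0.1, 0.17) 0.0 0.14 0.41
0 105 (0.58, 0.13, 0.17) 0.0 0.14 0.36
-10 60 (0.58, 0.1, 0.17) 0.0001 0.42 0.0
-10 60 (0.58, 0.13, 0.17) 0.0082 0.42 0.0
-10 75 (0.58, 0.1, 0.17) 0.0 0.42 0.0
-10 75 (0.58, 0.13, 0.17) 0.0 0.42 0.0
-10 90 (0.58, 0.1, 0.17) 0.0 0.42 0.18
-10 90 (0.58, 0.13, 0.17) 0.0 0.42 0.12
-10 105 (0.58, 0.1, 0.17) 0.0 0.42 0.4
-10 105 (0.58, 0.13, 0.17) 0.0 0.42 0.35
0 0 [ 0.424 -0.269  0.204] 0.0 0.0 [ 0.44  0.89  0.05  2.07 -0.21  0.19 -1.11]
5 0 [ 0.424 -0.269  0.392] 0.0 0.1 [ 0.37  0.55  0.17  1.96 -0.15  0.64 -1.16]
15 0 [ 0.498 -0.167  0.35 ] 0.0 0.04 [ 0.28  0.64 -0.07  1.93  0.07  0.58 -0.78]
25 0 [ 0.58  -0.054  0.304] 0.0 0.05 [ 0.18  0.78 -0.29  1.78  0.35  0.63 -0.31]
30 20 [0.58  0.001 0.349] 0.0 0.08 [-0.15  0.72 -0.04  1.77  0.53  0.8  -0.58]
35 45 [0.58  0.086 0.374] 0.0 0.07 [-0.49  0.77  0.15  1.69  0.7   1.13 -0.82]
40 70 [0.58  0.173 0.361] 0.0 0.07 [-0.72  0.95  0.27  1.56  0.79  1.47 -0.91]
44 90 [0.58  0.234 0.324] 0.0 0.06 [-0.83  1.13  0.36  1.44  0.85  1.71 -0.92]
47 105 [0.58  0.269 0.284] 0.0 0.05 [-0.89  1.28  0.42  1.36  0.9   1.88 -0.89]
7.0678602562366665e-06
```

```bash
python3 - <<'E'
from path import *
from h import load as ld, at_z
c=ld('top0')
print('pouch_a top ends',[np.round(at_z(c,u,v,.19),3) for u,v in((110,203),(185,200))],'base right',np.round(at_z(c,190,222,0.0),3),'jar top',np.round(at_z(c,143,275,.13),3))
for yaw in(-20,-30,-45,-60,-75,-90,-105):
    for lip in((.58,.14,.17),(.58,.17,.17)):
        w,Q=run(0,yaw,lip,verb=False); print(yaw,lip,round(w,4),np.round(np.min(Q,0)-LO2,2).min(),np.round(HI2-np.max(Q,0),2).min())
for yaw in(75,90,105):
    for l in((.58,.08,.17),(.56,.05,.2),(.58,.05,.25)):
        w,Q=run(0,yaw,l,verb=False); print(yaw,l,round(w,4),np.round(HI2-np.max(Q,0),2).min(),'tcp/wrist',[np.round(fk3(Q[-1],P3)[0]-fk3(Q[-1],P3)[1].apply([0,0,k]),3) for k in(0,.16)])
E
```

```text
pouch_a top ends [array([0.636, 0.486, 0.19 ]), array([0.642, 0.33 , 0.19 ])] base right [0.619 0.375 0.   ] jar top [0.49  0.436 0.13 ]
-20 (0.58, 0.14, 0.17) 0.0974 0.0 0.0
-20 (0.58, 0.17, 0.17) 0.0926 0.0 0.0
-30 (0.58, 0.14, 0.17) 0.0616 0.0 0.0
-30 (0.58, 0.17, 0.17) 0.056 0.0 0.0
-45 (0.58, 0.14, 0.17) 0.0036 0.0 0.0
-45 (0.58, 0.17, 0.17) 0.0 0.03 0.0
-60 (0.58, 0.14, 0.17) 0.0 0.0 0.14
-60 (0.58, 0.17, 0.17) 0.0 0.0 0.19
-75 (0.58, 0.14, 0.17) 0.0 0.0 0.47
-75 (0.58, 0.17, 0.17) 0.0 0.0 0.46
-90 (0.58, 0.14, 0.17) 0.0497 0.0 0.48
-90 (0.58, 0.17, 0.17) 0.065 0.0 0.48
-105 (0.58, 0.14, 0.17) 0.1201 0.0 0.47
-105 (0.58, 0.17, 0.17) 0.135 0.0 0.4
75 (0.58, 0.08, 0.17) 0.0 0.0 tcp/wrist [array([0.624, 0.244, 0.284]), array([0.664, 0.393, 0.243])]
75 (0.56, 0.05, 0.2) 0.0 0.04 tcp/wrist [array([0.604, 0.214, 0.314]), array([0.644, 0.363, 0.273])]
75 (0.58, 0.05, 0.25) 0.0 0.0 tcp/wrist [array([0.624, 0.214, 0.364]), array([0.664, 0.363, 0.323])]
90 (0.58, 0.08, 0.17) 0.0 0.24 tcp/wrist [array([0.58 , 0.249, 0.284]), array([0.58 , 0.404, 0.243])]
90 (0.56, 0.05, 0.2) 0.0 0.25 tcp/wrist [array([0.56 , 0.219, 0.314]), array([0.56 , 0.374, 0.273])]
90 (0.58, 0.05, 0.25) 0.0 0.16 tcp/wrist [array([0.58 , 0.219, 0.364]), array([0.58 , 0.374, 0.323])]
105 (0.58, 0.08, 0.17) 0.0 0.45 tcp/wrist [array([0.536, 0.244, 0.284]), array([0.496, 0.393, 0.243])]
105 (0.56, 0.05, 0.2) 0.0 0.42 tcp/wrist [array([0.516, 0.214, 0.314]), array([0.476, 0.363, 0.273])]
105 (0.58, 0.05, 0.25) 0.0 0.31 tcp/wrist [array([0.536, 0.214, 0.364]), array([0.496, 0.363, 0.323])]
```

```bash
cat > go.py <<'E'
from ik import *
from h import r
def rows(p,M,p0=None,M0=None,rate=.9):
    o=r.observe(); p0=o['tcp_pos'] if p0 is None else p0; M0=R.from_rotvec(o['eef_rot']) if M0 is None else M0
    d=(np.asarray(p)-p0)/.025; w=np.degrees((M*M0.inv()).as_rotvec())/4
    n=max(1,int(np.ceil(max(abs(np.r_[d,w]))/rate))); print(n,'rows of',np.round(np.r_[d,w]/n,3).tolist()); return p,M
E
python3 - <<'E'
from go import *
M=tool(-12.5,0); p,M=rows(tcp((.424,-.269,.2),M),M); rows(tcp((.424,-.269,.057),M),M,p,M)
from path import step
print(step(tcp((.424,-.269,.2),M),M,r.observe()['q']))
E
```

```text
8 rows of [0.241, 0.061, -0.196, 0.119, 0.808, -0.014]
7 rows of [0.0, 0.0, -0.817, 0.0, 0.0, 0.0]
(np.float64(8.350152808287486e-05), array([ 0.25656119,  0.65100156,  0.35417572,  2.00816401, -0.41322432,
        0.55131072, -0.88884479]))
```

Request:
{"fn": "servo_tool", "kwargs": {
  "commands": [
    [1,0.241,0.061,-0.196,0.119,0.808,-0.014],
    [1,0.241,0.061,-0.196,0.119,0.808,-0.014],
    [1,0.241,0.061,-0.196,0.119,0.808,-0.014],
    [1,0.241,0.061,-0.196,0.119,0.808,-0.014]
  ]
}}

```text
t: 2.52
tcp_pos: [0.3996, -0.2758, 0.3669]
eef_rot: [3.094, -0.336, 0.352]
contact_force: [0.0, 0.5, -0.6]
finger_gap: 0.0879
grip_force: 0.0
```

Request:
{"fn": "servo_tool", "kwargs": {
  "commands": [
    [1,0.241,0.061,-0.196,0.119,0.808,-0.014],
    [1,0.241,0.061,-0.196,0.119,0.808,-0.014],
    [1,0.241,0.061,-0.196,0.119,0.808,-0.014],
    [1,0.241,0.061,-0.196,0.119,0.808,-0.014],
    [1,0,0,0,0,0,0]
  ]
}}

```text
t: 2.93
tcp_pos: [0.4262, -0.268, 0.3459]
eef_rot: [-3.123, 0.337, 0.004]
contact_force: [1.1, -0.2, 0.3]
finger_gap: 0.0882
grip_force: 0.0
```

```bash
python3 log.py; python3 - <<'E'
from go import *
M=tool(-12.5,0); p,M=rows(tcp((.424,-.269,.11),M),M); rows(tcp((.424,-.269,.057),M),M,p,M)
from h import snap,cv2
snap('top','top1');snap('scene','scene1')
a=cv2.imread('pics/top1.png')[200:340,400:520];b=cv2.imread('pics/scene1.png')[200:400,80:280]
import numpy as np
cv2.imwrite('pics/z1.png',np.hstack([cv2.resize(a,(400,467),interpolation=2),cv2.resize(b,(400,467),interpolation=2)[:467]]))
E
```

```text
2.93 [ 0.18   0.678  0.481  2.008 -0.551  0.587 -0.746] [ 0.4262 -0.268   0.3459] [-3.123  0.337  0.004] [ 1.1 -0.2  0.3] 0.0882 0.0
4 rows of [-0.022, -0.01, -0.889, -0.002, -0.009, -0.012]
3 rows of [0.0, 0.0, -0.707, 0.0, 0.0, 0.0]
```

View pics/z1.png

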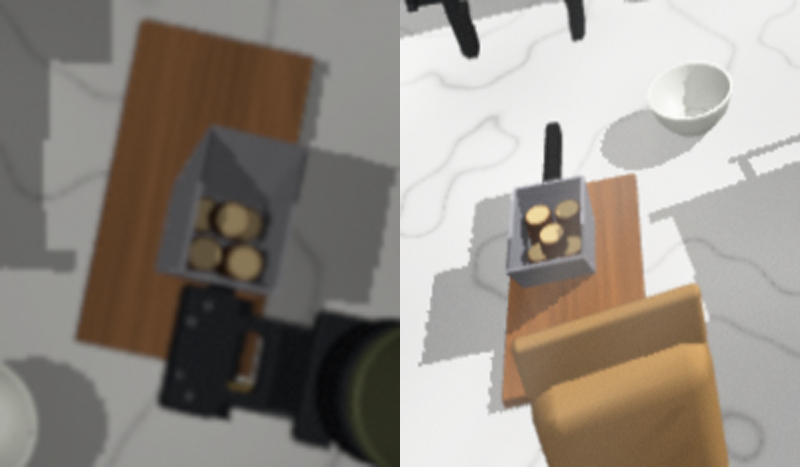

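The gripper is over the handle, the cup still stands on the board, and all the chunks are inside. I descend and grip.

Request:
{"fn": "servo_tool", "kwargs": {
  "commands": [
    [1,-0.022,-0.01,-0.889,0,-0.009,-0.012],
    [1,-0.022,-0.01,-0.889,0,-0.009,-0.012],
    [1,-0.022,-0.01,-0.889,0,-0.009,-0.012],
    [1,-0.022,-0.01,-0.889,0,-0.009,-0.012]
  ]
}}

```text
t: 3.37
tcp_pos: [0.4214, -0.2698, 0.2578]
eef_rot: [-3.121, 0.349, -0.007]
contact_force: [0.3, 0.2, -1.0]
finger_gap: 0.0881
grip_force: 0.0
```

Request:
{"fn": "servo_tool", "kwargs": {
  "commands": [
    [1,0,0,-0.707,0,0,0],
    [1,0,0,-0.707,0,0,0],
    [1,0,0,-0.707,0,0,0],
    [1,0,0,0,0,0,0]
  ]
}}

```text
t: 3.7
tcp_pos: [0.4208, -0.2695, 0.2032]
eef_rot: [-3.119, 0.35, 0.0]
contact_force: [0.6, 0.9, -0.5]
finger_gap: 0.0883
grip_force: 0.0
```

Request:
{"fn": "servo_tool", "kwargs": {
  "commands": [
    [-1,0,0,0,0,0,0],
    [-1,0,0,0,0,0,0],
    [-1,0,0,0,0,0,0],
    [-1,0,0,0,0,0,0],
    [-1,0,0,0,0,0,0]
  ],
  "grip_force": 40
}}

```text
t: 4.12
tcp_pos: [0.4227, -0.2688, 0.2055]
eef_rot: [-3.122, 0.345, -0.005]
contact_force: [0.3, 0.3, -0.0]
finger_gap: 0.0568
grip_force: 0.0
```

Request:
{"fn": "servo_tool", "kwargs": {
  "commands": [
    [-1,0,0,0,0,0,0],
    [-1,0,0,0,0,0,0],
    [-1,0,0,0,0,0,0],
    [-1,0,0,0,0,0,0],
    [-1,0,0,0,0,0,0]
  ]
}}

```text
t: 4.53
tcp_pos: [0.4225, -0.2687, 0.2046]
eef_rot: [-3.121, 0.345, -0.002]
contact_force: [0.5, -0.7, 0.3]
finger_gap: 0.024
grip_force: 0.0
```

```bash
python3 log.py
```

```text
4.53 [ 0.363  0.9    0.187  2.08  -0.727  0.225 -0.596] [ 0.4225 -0.2687  0.2046] [-3.121e+00  3.450e-01 -2.000e-03] [ 0.5 -0.7  0.3] 0.024 0.0
```

Request:
{"fn": "servo_tool", "kwargs": {
  "commands": [
    [-1,0,0,0,0,0,0],
    [-1,0,0,0,0,0,0],
    [-1,0,0,0,0,0,0],
    [-1,0,0,0,0,0,0],
    [-1,0,0,0,0,0,0]
  ]
}}

```text
t: 4.95
tcp_pos: [0.4225, -0.2687, 0.2046]
eef_rot: [-3.121, 0.345, -0.003]
contact_force: [-0.5, 0.2, 0.0]
finger_gap: 0.0157
grip_force: 40.0
```

Request:
{"fn": "servo_tool", "kwargs": {
  "commands": [
    [-1,0,0,0.1,0,0,0],
    [-1,0,0,0.2,0,0,0],
    [-1,0,0,0.3,0,0,0],
    [-1,0,0,0.3,0,0,0],
    [-1,0,0,0.3,0,0,0]
  ]
}}

```text
t: 5.37
tcp_pos: [0.4224, -0.2687, 0.2355]
eef_rot: [-3.121, 0.346, -0.002]
contact_force: [1.1, -1.2, -3.5]
finger_gap: 0.0156
grip_force: 40.0
```

```bash
python3 log.py
```

```text
5.37 [ 0.322  0.848  0.256  2.076 -0.702  0.302 -0.619] [ 0.4224 -0.2687  0.2355] [-3.121e+00  3.460e-01 -2.000e-03] [ 1.1 -1.2 -3.5] 0.0156 40.0
```

```bash
cat > pour.py <<'E'
from go import *
from path import step
lip=(.585,.075,.23); Y=105
o=r.observe(); p0=o['tcp_pos'];M0=R.from_rotvec(o['eef_rot'])
A=np.array([p0[0],p0[1],.364]); rows(A,tool(-12.5,0),p0,M0,.7)
B=tcp(grip_from_lip(lip,Y,0),tool(Y,0)); d=(B-A)/.025; n=40; print(n,'transit rows',np.round(d/n,3),117.5/4/n, B)
q=o['q']
for s in np.linspace(0,1,25): e,q=step(A+(B-A)*s,tool(-12.5+117.5*s,0),q)
print(e,np.round(q,2))
pp=B
for k,t in enumerate(range(5,111,5)):
    z=.23-.075*np.clip((t-25)/35,0,1)
    p=tcp(grip_from_lip((lip[0],lip[1],z),Y,t),tool(Y,t)); e,q=step(p,tool(Y,t),q)
    print(t,np.round((p-pp)/.025,2),round(e,4),np.round(q,2) if t%20==0 else ''); pp=p
E
python3 pour.py
```

```text
8 rows of [0.0, 0.0, 0.642, -0.003, 0.003, 0.004]
40 transit rows [0.202 0.195 0.   ] 0.734375 [ 0.62485813 -0.07375258  0.364     ]
2.6434790618527122e-06 [ 0.07  0.74 -0.04  1.6   0.04  0.81  0.27]
5 [-0.13  0.47  0.52] 0.0 
10 [-0.14  0.52  0.47] 0.0 
15 [-0.15  0.55  0.42] 0.0 
20 [-0.16  0.59  0.37] 0.0 [-0.26  0.67  0.23  1.67  0.29  0.77 -0.03]
25 [-0.17  0.62  0.32] 0.0 
30 [-0.17  0.64 -0.17] 0.0 
35 [-0.18  0.66 -0.23] 0.0 
40 [-0.18  0.67 -0.29] 0.0 [-0.61  0.75  0.51  1.76  0.54  0.75 -0.37]
45 [-0.18  0.68 -0.35] 0.0 
50 [-0.18  0.69 -0.41] 0.0 
55 [-0.18  0.69 -0.47] 0.0 
60 [-0.18  0.68 -0.53] 0.0 [-0.88  0.96  0.72  1.8   0.68  0.8  -0.66]
65 [-0.18  0.67 -0.17] 0.0 
70 [-0.17  0.65 -0.23] 0.0 
75 [-0.17  0.63 -0.28] 0.0 
80 [-0.16  0.6  -0.34] 0.0 [-1.06  1.16  0.83  1.76  0.73  0.98 -0.79]
85 [-0.15  0.57 -0.39] 0.0 
90 [-0.14  0.54 -0.44] 0.0 
95 [-0.13  0.5  -0.49] 0.0 
100 [-0.12  0.46 -0.53] 0.0 [-1.15  1.39  0.9   1.68  0.74  1.19 -0.86]
105 [-0.11  0.41 -0.57] 0.0 
110 [-0.1   0.36 -0.61] 0.0
```

Request:
{"fn": "servo_tool", "kwargs": {
  "commands": [
    [-1,0,0,0.4,0,0,0],
    [-1,0,0,0.7,0,0,0],
    [-1,0,0,0.8,0,0,0],
    [-1,0,0,0.8,0,0,0],
    [-1,0,0,0.8,0,0,0]
  ],
  "grip_force": 55
}}

```text
t: 5.78
tcp_pos: [0.4222, -0.2684, 0.3237]
eef_rot: [-3.121, 0.345, -0.002]
contact_force: [0.7, 0.8, -3.6]
finger_gap: 0.015
grip_force: 55.0
```

Request:
{"fn": "servo_tool", "kwargs": {
  "commands": [
    [-1,0,0,0.8,0,0,0],
    [-1,0,0,0.6,0,0,0],
    [-1,0.1,0.1,0.24,0,0,0.36],
    [-1,0.2,0.195,0,0,0,0.73],
    [-1,0.2,0.195,0,0,0,0.73]
  ]
}}

```text
t: 6.2
tcp_pos: [0.4353, -0.2556, 0.3631]
eef_rot: [-3.136, 0.138, -0.002]
contact_force: [0.7, -0.7, -3.6]
finger_gap: 0.0153
grip_force: 55.0
```

Request:
{"fn": "servo_tool", "kwargs": {
  "commands": [
    [-1,0.2,0.195,0,0,0,0.73],
    [-1,0.2,0.195,0,0,0,0.73],
    [-1,0.2,0.195,0,0,0,0.73],
    [-1,0.2,0.195,0,0,0,0.73],
    [-1,0.2,0.195,0,0,0,0.73]
  ]
}}

```text
t: 6.62
tcp_pos: [0.4605, -0.2315, 0.3628]
eef_rot: [-3.128, -0.261, -0.001]
contact_force: [0.3, -0.9, -2.9]
finger_gap: 0.0153
grip_force: 55.0
```

Request:
{"fn": "servo_tool", "kwargs": {
  "commands": [
    [-1,0.2,0.195,0,0,0,0.73],
    [-1,0.2,0.195,0,0,0,0.73],
    [-1,0.2,0.195,0,0,0,0.73],
    [-1,0.2,0.195,0,0,0,0.73],
    [-1,0.2,0.195,0,0,0,0.73]
  ]
}}

```text
t: 7.03
tcp_pos: [0.4855, -0.2073, 0.3632]
eef_rot: [-3.07, -0.656, -0.002]
contact_force: [0.2, -0.0, -2.4]
finger_gap: 0.0152
grip_force: 55.0
```

Request:
{"fn": "servo_tool", "kwargs": {
  "commands": [
    [-1,0.2,0.195,0,0,0,0.73],
    [-1,0.2,0.195,0,0,0,0.73],
    [-1,0.2,0.195,0,0,0,0.73],
    [-1,0.2,0.195,0,0,0,0.73],
    [-1,0.2,0.195,0,0,0,0.73]
  ]
}}

```text
t: 7.45
tcp_pos: [0.5105, -0.1829, 0.3632]
eef_rot: [-2.962, -1.041, -0.001]
contact_force: [0.3, 0.3, -3.4]
finger_gap: 0.0156
grip_force: 55.0
```

Request:
{"fn": "servo_tool", "kwargs": {
  "commands": [
    [-1,0.2,0.195,0,0,0,0.73],
    [-1,0.2,0.195,0,0,0,0.73],
    [-1,0.2,0.195,0,0,0,0.73],
    [-1,0.2,0.195,0,0,0,0.73],
    [-1,0.2,0.195,0,0,0,0.73]
  ]
}}

```text
t: 7.87
tcp_pos: [0.5355, -0.1586, 0.3632]
eef_rot: [-2.806, -1.409, -0.001]
contact_force: [0.0, 0.3, -3.0]
finger_gap: 0.0152
grip_force: 55.0
```

```bash
python3 log.py; python3 pour.py | head -3; python3 -c "
from h import *
snap('scene','scene2')"
```

```text
7.87 [ 0.074  0.668  0.222  1.826 -0.223  0.674 -0.215] [ 0.5355 -0.1586  0.3632] [-2.806e+00 -1.409e+00 -1.000e-03] [ 0.   0.3 -3. ] 0.0152 55.0
24 rows of [0.0, 0.0, 0.001, -0.001, 0.001, -0.686]
40 transit rows [0.089 0.085 0.   ] 0.734375 [ 0.62485813 -0.07375258  0.364     ]
2.5398780773901396e-06 [ 0.05  0.74 -0.02  1.6   0.01  0.8   0.29]
```

View pics/scene2.png

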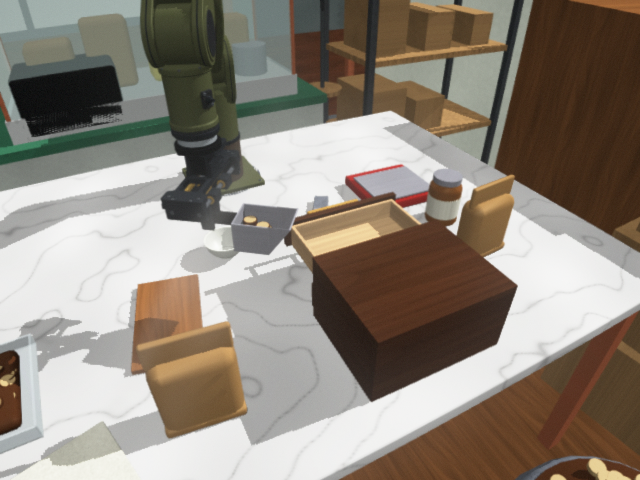

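The cup is level in the gripper at (262,228) with the chunks in it, and the board is empty at (165,320). I finish the transit.

Request:
{"fn": "servo_tool", "kwargs": {
  "commands": [
    [-1,0.2,0.19,0,0,0,0.72],
    [-1,0.2,0.19,0,0,0,0.72],
    [-1,0.2,0.19,0,0,0,0.72],
    [-1,0.2,0.19,0,0,0,0.72],
    [-1,0.2,0.19,0,0,0,0.72]
  ]
}}

```text
t: 8.33
tcp_pos: [0.5602, -0.1351, 0.3632]
eef_rot: [-2.609, -1.747, -0.0]
contact_force: [0.0, 0.1, -3.3]
finger_gap: 0.0153
grip_force: 55.0
```

Request:
{"fn": "servo_tool", "kwargs": {
  "commands": [
    [-1,0.2,0.19,0,0,0,0.72],
    [-1,0.2,0.19,0,0,0,0.72],
    [-1,0.2,0.19,0,0,0,0.72],
    [-1,0.2,0.19,0,0,0,0.72],
    [-1,0.2,0.19,0,0,0,0.72]
  ]
}}

```text
t: 8.75
tcp_pos: [0.5852, -0.1115, 0.3631]
eef_rot: [-2.369, -2.06, 0.001]
contact_force: [-0.3, -0.1, -3.8]
finger_gap: 0.0156
grip_force: 55.0
```

Request:
{"fn": "servo_tool", "kwargs": {
  "commands": [
    [-1,0.2,0.19,0,0,0,0.72],
    [-1,0.2,0.19,0,0,0,0.72],
    [-1,0.2,0.19,0,0,0,0.72],
    [-1,0.2,0.19,0,0,0,0.72],
    [-1,0.2,0.19,0,0,0,0.72]
  ]
}}

```text
t: 9.17
tcp_pos: [0.6102, -0.0878, 0.3631]
eef_rot: [-2.092, -2.341, 0.001]
contact_force: [-0.2, 0.1, -3.7]
finger_gap: 0.0152
grip_force: 55.0
```

Request:
{"fn": "servo_tool", "kwargs": {
  "commands": [
    [-1,0.2,0.19,0,0,0,0.72],
    [-1,0.2,0.19,0,0,0,0.72],
    [-1,0.2,0.19,0,0,0,0.72],
    [-1,0,0,0,0,0,0],
    [-1,0,0,0,0,0,0]
  ]
}}

```text
t: 9.58
tcp_pos: [0.625, -0.0735, 0.363]
eef_rot: [-1.914, -2.488, 0.001]
contact_force: [0.1, -0.1, -3.4]
finger_gap: 0.0153
grip_force: 55.0
```

```bash
python3 log.py; python3 - <<'E'
from h import *
c=snap('top','top3'); cv2.imwrite('pics/z3.png',cv2.resize(c['frame'][120:340,200:460],None,fx=2.7,fy=2.7,interpolation=2))
E
```

```text
9.58 [ 0.054  0.74  -0.018  1.598  0.016  0.805  0.289] [ 0.625  -0.0735  0.363 ] [-1.914e+00 -2.488e+00  1.000e-03] [ 0.1 -0.1 -3.4] 0.0153 55.0
```

View pics/z3.png

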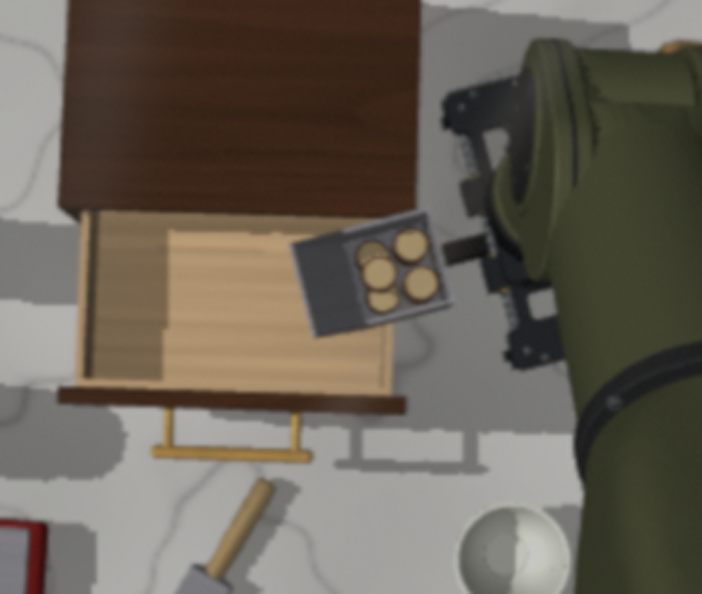

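The cup is level over the drawer's right part, with the lip at crop (304,290) over the drawer floor and all visible chunks inside. I start tilting about the lip.

Request:
{"fn": "servo_tool", "kwargs": {
  "commands": [
    [-1,-0.065,0.235,0.26,-0.604,-0.162,0],
    [-1,-0.065,0.235,0.26,-0.604,-0.162,0],
    [-1,-0.07,0.26,0.235,-0.604,-0.162,0],
    [-1,-0.07,0.26,0.235,-0.604,-0.162,0],
    [-1,-0.075,0.275,0.21,-0.604,-0.162,0]
  ]
}}

```text
t: 10.05
tcp_pos: [0.6159, -0.0423, 0.3937]
eef_rot: [1.808, 2.346, -0.2]
contact_force: [0.1, -0.9, -3.2]
finger_gap: 0.0154
grip_force: 55.0
```

Request:
{"fn": "servo_tool", "kwargs": {
  "commands": [
    [-1,-0.075,0.275,0.21,-0.604,-0.162,0],
    [-1,-0.08,0.295,0.185,-0.604,-0.162,0],
    [-1,-0.08,0.295,0.185,-0.604,-0.162,0],
    [-1,-0.085,0.31,0.16,-0.604,-0.162,0],
    [-1,-0.085,0.31,0.16,-0.604,-0.162,0]
  ]
}}

```text
t: 10.47
tcp_pos: [0.6057, -0.0048, 0.416]
eef_rot: [1.692, 2.195, -0.376]
contact_force: [-0.3, 0.1, -4.2]
finger_gap: 0.0157
grip_force: 55.0
```

Request:
{"fn": "servo_tool", "kwargs": {
  "commands": [
    [-1,-0.085,0.32,-0.085,-0.604,-0.162,0],
    [-1,-0.085,0.32,-0.085,-0.604,-0.162,0],
    [-1,-0.09,0.33,-0.115,-0.604,-0.162,0],
    [-1,-0.09,0.33,-0.115,-0.604,-0.162,0],
    [-1,-0.09,0.335,-0.145,-0.604,-0.162,0]
  ]
}}

```text
t: 10.88
tcp_pos: [0.5948, 0.0364, 0.4022]
eef_rot: [1.57, 2.037, -0.531]
contact_force: [0.1, -0.2, -3.5]
finger_gap: 0.0151
grip_force: 55.0
```

```bash
python3 log.py; cat > chk.py <<'E'
from ik import *
from h import r
o=r.observe(); M=R.from_rotvec(o['eef_rot']); g=o['tcp_pos']+M.apply([0,0,.147]); C=M*R.from_matrix(np.diag([1.,-1,-1])); print('lip',np.round(g+C.apply([.154,0,.013]),4),'yaw,tilt,roll',np.round(C.as_euler('ZYX',degrees=True),1),'wrist',np.round(fk3(o['q'],P3)[0]-M.apply([0,0,.16]),3),'marg',np.round(np.minimum(o['q']-LO2,HI2-o['q']).min(),2) if 'LO2' in globals() else '')
E
python3 chk.py
```

```text
10.88 [-0.591  0.736  0.514  1.751  0.479  0.74  -0.305] [0.5948 0.0364 0.4022] [ 1.57   2.037 -0.531] [ 0.1 -0.2 -3.5] 0.0151 55.0
lip [0.5847 0.0757 0.2021] yaw,tilt,roll [ 1.047e+02  3.750e+01 -1.000e-01] wrist [0.57  0.13  0.529] marg
```

Request:
{"fn": "servo_tool", "kwargs": {
  "commands": [
    [-1,-0.09,0.335,-0.145,-0.604,-0.162,0],
    [-1,-0.09,0.34,-0.175,-0.604,-0.162,0],
    [-1,-0.09,0.34,-0.175,-0.604,-0.162,0],
    [-1,-0.09,0.345,-0.205,-0.604,-0.162,0],
    [-1,-0.09,0.345,-0.205,-0.604,-0.162,0]
  ]
}}

```text
t: 11.3
tcp_pos: [0.5837, 0.0794, 0.3792]
eef_rot: [1.444, 1.873, -0.67]
contact_force: [-0.3, 0.1, -3.9]
finger_gap: 0.0153
grip_force: 55.0
```

Request:
{"fn": "servo_tool", "kwargs": {
  "commands": [
    [-1,-0.09,0.345,-0.235,-0.604,-0.162,0],
    [-1,-0.09,0.345,-0.235,-0.604,-0.162,0],
    [-1,-0.09,0.34,-0.265,-0.604,-0.162,0],
    [-1,-0.09,0.34,-0.265,-0.604,-0.162,0],
    [-1,-0.09,0.335,-0.085,-0.604,-0.162,0]
  ]
}}

```text
t: 11.72
tcp_pos: [0.5724, 0.1225, 0.3509]
eef_rot: [1.313, 1.706, -0.793]
contact_force: [-0.5, 0.3, -3.1]
finger_gap: 0.0156
grip_force: 55.0
```

Request:
{"fn": "servo_tool", "kwargs": {
  "commands": [
    [-1,-0.09,0.335,-0.085,-0.604,-0.162,0],
    [-1,-0.085,0.325,-0.115,-0.604,-0.162,0],
    [-1,-0.085,0.325,-0.115,-0.604,-0.162,0],
    [-1,-0.085,0.315,-0.14,-0.604,-0.162,0],
    [-1,-0.085,0.315,-0.14,-0.604,-0.162,0]
  ]
}}

```text
t: 12.13
tcp_pos: [0.5619, 0.1627, 0.3367]
eef_rot: [1.181, 1.533, -0.9]
contact_force: [-1.0, 0.3, -4.0]
finger_gap: 0.0153
grip_force: 55.0
```

Request:
{"fn": "servo_tool", "kwargs": {
  "commands": [
    [-1,-0.08,0.3,-0.17,-0.604,-0.162,0],
    [-1,-0.08,0.3,-0.17,-0.604,-0.162,0],
    [-1,-0.075,0.285,-0.195,-0.604,-0.162,0],
    [-1,-0.075,0.285,-0.195,-0.604,-0.162,0],
    [-1,-0.07,0.27,-0.22,-0.604,-0.162,0]
  ]
}}

```text
t: 12.55
tcp_pos: [0.5526, 0.1987, 0.3127]
eef_rot: [1.046, 1.357, -0.993]
contact_force: [0.2, -0.1, -3.7]
finger_gap: 0.0153
grip_force: 55.0
```

Request:
{"fn": "servo_tool", "kwargs": {
  "commands": [
    [-1,-0.07,0.27,-0.22,-0.604,-0.162,0],
    [-1,-0.065,0.25,-0.245,-0.604,-0.162,0],
    [-1,-0.065,0.25,-0.245,-0.604,-0.162,0],
    [-1,-0.06,0.23,-0.265,-0.604,-0.162,0],
    [-1,-0.06,0.23,-0.265,-0.604,-0.162,0]
  ]
}}

```text
t: 12.97
tcp_pos: [0.5447, 0.2293, 0.2816]
eef_rot: [0.908, 1.179, -1.074]
contact_force: [-0.5, 0.9, -1.8]
finger_gap: 0.0152
grip_force: 55.0
```

```bash
python3 log.py; python3 chk.py;  python3 - <<'E'
from h import *
c=snap('top','top4');d=snap('scene','scene4'); cv2.imwrite('pics/z4.png',np.hstack([cv2.resize(c['frame'][150:310,200:360],(400,400),interpolation=2),cv2.resize(d['frame'][100:300,230:430],(400,400),interpolation=2)]))
E
```

```text
12.97 [-1.164  1.408  0.94   1.675  0.707  1.165 -0.826] [0.5447 0.2293 0.2816] [ 0.908  1.179 -1.074] [-0.5  0.9 -1.8] 0.0152 55.0
lip [0.5861 0.0765 0.1527] yaw,tilt,roll [ -73.8   80.2 -178.8] wrist [0.504 0.382 0.254] marg
```

View pics/z4.png

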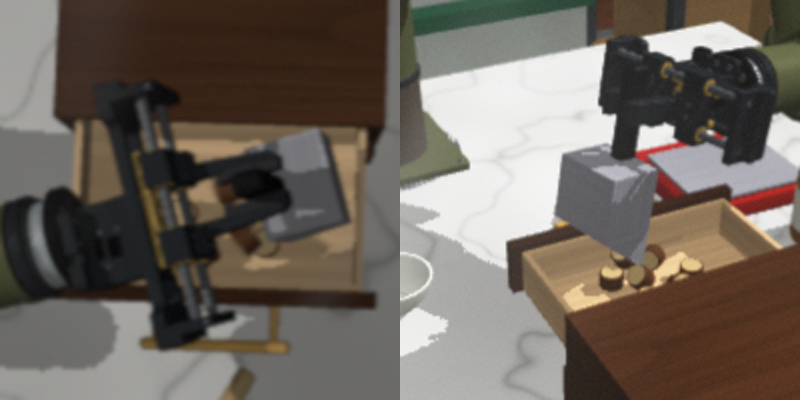

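At 100° tilt the chunks lie on the drawer floor under the lip, at crop (640,265). I tilt a bit more, wait, then recheck.

Request:
{"fn": "servo_tool", "kwargs": {
  "commands": [
    [-1,-0.055,0.205,-0.285,-0.604,-0.162,0],
    [-1,-0.055,0.205,-0.285,-0.604,-0.162,0],
    [-1,-0.05,0.18,-0.305,-0.604,-0.162,0],
    [-1,-0.05,0.18,-0.305,-0.604,-0.162,0],
    [-1,0,0,0,0,0,0]
  ]
}}

```text
t: 13.48
tcp_pos: [0.5393, 0.2483, 0.2509]
eef_rot: [0.795, 1.037, -1.131]
contact_force: [0.3, 0.0, -2.9]
finger_gap: 0.0155
grip_force: 55.0
```

Request:
{"fn": "servo_tool", "kwargs": {
  "commands": [
    [-1,0,0,0.4,0,0,0],
    [-1,0,0,-0.4,0,0,0],
    [-1,0,0,0.4,0,0,0],
    [-1,0,0,0,0,0,0],
    [-1,0,0,0,0,0,0]
  ]
}}

```text
t: 13.9
tcp_pos: [0.5394, 0.2475, 0.2646]
eef_rot: [0.798, 1.032, -1.131]
contact_force: [0.6, -0.3, -3.1]
finger_gap: 0.0154
grip_force: 55.0
```

```bash
python3 log.py; python3 chk.py;python3 - <<'E'
from go import *
# return plan: tilt back with lip at .23 rising first
o=r.observe(); M=R.from_rotvec(o['eef_rot']); g=o['tcp_pos']+M.apply([0,0,.147])
lip=np.array([.586,.0765,.24])
p1,M1=rows(tcp(grip_from_lip((.586,.0765,.24),105,80),tool(105,80)),tool(105,80),rate=.8)
for t in(60,40,20,0):
    p2=tcp(grip_from_lip(lip-[0,.02*(80-t)/80,0],105,t),tool(105,t)); p1,M1=rows(p2,tool(105,t),p1,M1,.95)
E
```

```text
13.9 [-1.19   1.509  0.976  1.635  0.726  1.272 -0.834] [0.5394 0.2475 0.2646] [ 0.798  1.032 -1.131] [ 0.6 -0.3 -3.1] 0.0154 55.0
lip [0.5858 0.0752 0.1655] yaw,tilt,roll [ -74.3   70.1 -179.2] wrist [0.501 0.393 0.21 ] marg 
10 rows of [0.077, -0.278, 0.601, 0.721, 0.199, 0.004]
6 rows of [0.114, -0.459, 0.17, 0.805, 0.216, 0.0]
6 rows of [0.122, -0.49, 0.008, 0.805, 0.216, 0.0]
6 rows of [0.116, -0.465, -0.154, 0.805, 0.216, 0.0]
6 rows of [0.095, -0.388, -0.297, 0.805, 0.216, -0.0]
```

Request:
{"fn": "servo_tool", "kwargs": {
  "commands": [
    [-1,0.077,-0.278,0.601,0.721,0.199,0],
    [-1,0.077,-0.278,0.601,0.721,0.199,0],
    [-1,0.077,-0.278,0.601,0.721,0.199,0],
    [-1,0.077,-0.278,0.601,0.721,0.199,0],
    [-1,0.077,-0.278,0.601,0.721,0.199,0]
  ]
}}

```text
t: 14.32
tcp_pos: [0.5488, 0.2124, 0.3392]
eef_rot: [0.962, 1.252, -1.047]
contact_force: [0.3, 1.2, -2.9]
finger_gap: 0.0152
grip_force: 55.0
```

Request:
{"fn": "servo_tool", "kwargs": {
  "commands": [
    [-1,0.077,-0.278,0.601,0.721,0.199,0],
    [-1,0.077,-0.278,0.601,0.721,0.199,0],
    [-1,0.077,-0.278,0.601,0.721,0.199,0],
    [-1,0.077,-0.278,0.601,0.721,0.199,0],
    [-1,0.077,-0.278,0.601,0.721,0.199,0]
  ]
}}

```text
t: 14.73
tcp_pos: [0.5581, 0.1773, 0.4144]
eef_rot: [1.125, 1.465, -0.945]
contact_force: [-0.0, -0.8, -2.5]
finger_gap: 0.0154
grip_force: 55.0
```

Request:
{"fn": "servo_tool", "kwargs": {
  "commands": [
    [-1,0.114,-0.459,0.17,0.805,0.216,0],
    [-1,0.114,-0.459,0.17,0.805,0.216,0],
    [-1,0.114,-0.459,0.17,0.805,0.216,0],
    [-1,0.114,-0.459,0.17,0.805,0.216,0],
    [-1,0.114,-0.459,0.17,0.805,0.216,0]
  ]
}}

```text
t: 15.15
tcp_pos: [0.5721, 0.1196, 0.4352]
eef_rot: [1.303, 1.697, -0.805]
contact_force: [1.2, 0.3, -3.4]
finger_gap: 0.0154
grip_force: 55.0
```

Request:
{"fn": "servo_tool", "kwargs": {
  "commands": [
    [-1,0.114,-0.459,0.17,0.805,0.216,0],
    [-1,0.122,-0.49,0.008,0.805,0.216,0],
    [-1,0.122,-0.49,0.008,0.805,0.216,0],
    [-1,0.122,-0.49,0.008,0.805,0.216,0],
    [-1,0.122,-0.49,0.008,0.805,0.216,0]
  ]
}}

```text
t: 15.57
tcp_pos: [0.587, 0.0588, 0.44]
eef_rot: [1.475, 1.922, -0.639]
contact_force: [-0.2, -0.2, -2.5]
finger_gap: 0.0153
grip_force: 55.0
```

Request:
{"fn": "servo_tool", "kwargs": {
  "commands": [
    [-1,0.122,-0.49,0.008,0.805,0.216,0],
    [-1,0.122,-0.49,0.008,0.805,0.216,0],
    [-1,0.116,-0.465,-0.154,0.805,0.216,0],
    [-1,0.116,-0.465,-0.154,0.805,0.216,0],
    [-1,0.116,-0.465,-0.154,0.805,0.216,0]
  ]
}}

```text
t: 15.98
tcp_pos: [0.6015, -0.0007, 0.4287]
eef_rot: [1.641, 2.138, -0.444]
contact_force: [-0.4, 0.5, -2.0]
finger_gap: 0.0157
grip_force: 55.0
```

Request:
{"fn": "servo_tool", "kwargs": {
  "commands": [
    [-1,0.116,-0.465,-0.154,0.805,0.216,0],
    [-1,0.116,-0.465,-0.154,0.805,0.216,0],
    [-1,0.116,-0.465,-0.154,0.805,0.216,0],
    [-1,0.095,-0.388,-0.297,0.805,0.216,0],
    [-1,0.095,-0.388,-0.297,0.805,0.216,0]
  ]
}}

```text
t: 16.4
tcp_pos: [0.6149, -0.0553, 0.4022]
eef_rot: [1.797, 2.342, -0.215]
contact_force: [0.0, -0.1, -3.6]
finger_gap: 0.0154
grip_force: 55.0
```

Request:
{"fn": "servo_tool", "kwargs": {
  "commands": [
    [-1,0.095,-0.388,-0.297,0.805,0.216,0],
    [-1,0.095,-0.388,-0.297,0.805,0.216,0],
    [-1,0.095,-0.388,-0.297,0.805,0.216,0],
    [-1,0.095,-0.388,-0.297,0.805,0.216,0],
    [-1,0,0,0,0,0,0]
  ]
}}

```text
t: 16.82
tcp_pos: [0.6239, -0.0977, 0.3708]
eef_rot: [-1.917, -2.485, 0.012]
contact_force: [-0.6, -1.3, -2.2]
finger_gap: 0.0153
grip_force: 55.0
```

```bash
python3 log.py; python3 chk.py;  python3 - <<'E'
from h import *
c=snap('top','top5');d=snap('scene','scene5'); cv2.imwrite('pics/z5.png',np.hstack([cv2.resize(c['frame'][160:300,215:405],(400,295),interpolation=2),cv2.resize(d['frame'][150:297,190:390],(400,295),interpolation=2)]))
E
```

```text
16.82 [ 0.063  0.735  0.034  1.584 -0.024  0.829  0.361] [ 0.6239 -0.0977  0.3708] [-1.917 -2.485  0.012] [-0.6 -1.3 -2.2] 0.0153 55.0
lip [0.5839 0.0507 0.2365] yaw,tilt,roll [1.047e+02 1.000e-01 4.000e-01] wrist [ 0.625 -0.097  0.531] marg
```

View pics/z5.png

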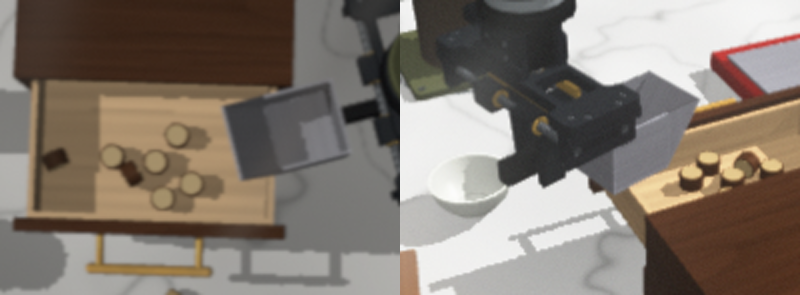

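All seven chunks are in the drawer, at left crop (55,159), (113,156), (130,173), (155,162), (177,135), (190,184) and (163,198), and the cup is empty. I carry it back.

Request:
{"fn": "servo_tool", "kwargs": {
  "commands": [
    [-1,-0.269,-0.228,0,0,0,-0.977],
    [-1,-0.269,-0.228,0,0,0,-0.977],
    [-1,-0.269,-0.228,0,0,0,-0.977],
    [-1,-0.269,-0.228,0,0,0,-0.977],
    [-1,-0.269,-0.228,0,0,0,-0.977]
  ]
}}

```text
t: 17.33
tcp_pos: [0.5913, -0.1192, 0.3731]
eef_rot: [2.306, 2.133, -0.004]
contact_force: [0.0, 0.4, -3.6]
finger_gap: 0.0156
grip_force: 55.0
```

Request:
{"fn": "servo_tool", "kwargs": {
  "commands": [
    [-1,-0.269,-0.228,0,0,0,-0.977],
    [-1,-0.269,-0.228,0,0,0,-0.977],
    [-1,-0.269,-0.228,0,0,0,-0.977],
    [-1,-0.269,-0.228,0,0,0,-0.977],
    [-1,-0.269,-0.228,0,0,0,-0.977]
  ]
}}

```text
t: 17.75
tcp_pos: [0.5578, -0.1477, 0.3732]
eef_rot: [-2.635, -1.711, 0.004]
contact_force: [0.5, 0.1, -2.2]
finger_gap: 0.0152
grip_force: 55.0
```

Request:
{"fn": "servo_tool", "kwargs": {
  "commands": [
    [-1,-0.269,-0.228,0,0,0,-0.977],
    [-1,-0.269,-0.228,0,0,0,-0.977],
    [-1,-0.269,-0.228,0,0,0,-0.977],
    [-1,-0.269,-0.228,0,0,0,-0.977],
    [-1,-0.269,-0.228,0,0,0,-0.977]
  ]
}}

```text
t: 18.17
tcp_pos: [0.5242, -0.1761, 0.3731]
eef_rot: [-2.887, -1.239, 0.003]
contact_force: [-0.3, -0.2, -2.9]
finger_gap: 0.0155
grip_force: 55.0
```

Request:
{"fn": "servo_tool", "kwargs": {
  "commands": [
    [-1,-0.269,-0.228,0,0,0,-0.977],
    [-1,-0.269,-0.228,0,0,0,-0.977],
    [-1,-0.269,-0.228,0,0,0,-0.977],
    [-1,-0.269,-0.228,0,0,0,-0.977],
    [-1,-0.269,-0.228,0,0,0,-0.977]
  ]
}}

```text
t: 18.58
tcp_pos: [0.4907, -0.2046, 0.3732]
eef_rot: [-3.054, -0.731, 0.002]
contact_force: [0.2, -0.3, -1.5]
finger_gap: 0.0151
grip_force: 55.0
```

Request:
{"fn": "servo_tool", "kwargs": {
  "commands": [
    [-1,-0.269,-0.228,0,0,0,-0.977],
    [-1,-0.269,-0.228,0,0,0,-0.977],
    [-1,-0.269,-0.228,0,0,0,-0.977],
    [-1,-0.269,-0.228,0,0,0,-0.977],
    [-1,-0.269,-0.228,0,0,0,-0.977]
  ]
}}

```text
t: 19.0
tcp_pos: [0.4572, -0.2331, 0.3731]
eef_rot: [-3.134, -0.202, 0.002]
contact_force: [-0.3, 0.3, -3.3]
finger_gap: 0.0153
grip_force: 55.0
```

Request:
{"fn": "servo_tool", "kwargs": {
  "commands": [
    [-1,-0.269,-0.228,0,0,0,-0.977],
    [-1,-0.269,-0.228,0,0,0,-0.977],
    [-1,-0.269,-0.228,0,0,0,-0.977],
    [-1,-0.269,-0.228,0,0,0,-0.977],
    [-1,-0.269,-0.228,0,0,0,-0.977]
  ]
}}

```text
t: 19.42
tcp_pos: [0.4237, -0.2616, 0.3731]
eef_rot: [-3.122, 0.333, 0.001]
contact_force: [0.1, -0.2, -2.2]
finger_gap: 0.0154
grip_force: 55.0
```

```bash
python3 log.py; python3 chk.py; python3 - <<'E'
from go import *
M=R.from_rotvec([-3.121,.345,-.002]); p,M=rows(np.array([.4225,-.2687,.23]),M,rate=.8)
from h import snap,cv2
import numpy as np
c=snap('top','top6');d=snap('scene','scene6'); cv2.imwrite('pics/z6.png',np.hstack([cv2.resize(c['frame'][190:340,390:520],(400,460),interpolation=2),cv2.resize(d['frame'][190:390,90:264],(400,460),interpolation=2)]))
E
```

```text
19.42 [ 0.115  0.644  0.573  2.    -0.563  0.659 -0.729] [ 0.4237 -0.2616  0.3731] [-3.122e+00  3.330e-01  1.000e-03] [ 0.1 -0.2 -2.2] 0.0154 55.0
lip [ 0.5742 -0.2938  0.239 ] yaw,tilt,roll [-12.2   0.    0.1] wrist [ 0.424 -0.262  0.533] marg 
8 rows of [-0.006, -0.035, -0.716, -0.001, -0.003, -0.014]
```

Request:
{"fn": "servo_tool", "kwargs": {
  "commands": [
    [-1,-0.006,-0.035,-0.716,0,0,-0.014],
    [-1,-0.006,-0.035,-0.716,0,0,-0.014],
    [-1,-0.006,-0.035,-0.716,0,0,-0.014],
    [-1,-0.006,-0.035,-0.716,0,0,-0.014]
  ]
}}

```text
t: 19.85
tcp_pos: [0.4242, -0.265, 0.3006]
eef_rot: [-3.122, 0.33, -0.001]
contact_force: [-0.4, -1.4, -2.0]
finger_gap: 0.0151
grip_force: 55.0
```

Request:
{"fn": "servo_tool", "kwargs": {
  "commands": [
    [-1,-0.006,-0.035,-0.716,0,0,-0.014],
    [-1,-0.006,-0.035,-0.716,0,0,-0.014],
    [-1,-0.006,-0.035,-0.716,0,0,-0.014],
    [-1,-0.006,-0.035,-0.716,0,0,-0.014],
    [-1,0,0,0,0,0,0]
  ]
}}

```text
t: 20.27
tcp_pos: [0.4229, -0.2684, 0.2273]
eef_rot: [-3.119, 0.338, 0.005]
contact_force: [0.3, 0.0, -2.0]
finger_gap: 0.0156
grip_force: 55.0
```

Request:
{"fn": "servo_tool", "kwargs": {
  "commands": [
    [-1,0,0,-0.3,0,0,0],
    [-1,0,0,-0.3,0,0,0],
    [-1,0,0,-0.15,0,0,0],
    [-1,0,0,-0.1,0,0,0],
    [-1,0,0,0,0,0,0]
  ]
}}

```text
t: 20.68
tcp_pos: [0.4227, -0.2699, 0.208]
eef_rot: [-3.121, 0.343, 0.001]
contact_force: [-0.0, 0.0, -2.7]
finger_gap: 0.0154
grip_force: 55.0
```

```bash
python3 log.py; python3 chk.py
```

```text
20.68 [ 0.341  0.9    0.227  2.077 -0.794  0.252 -0.527] [ 0.4227 -0.2699  0.208 ] [-3.121e+00  3.430e-01  1.000e-03] [-0.   0.  -2.7] 0.0154 55.0
lip [ 0.573  -0.3032  0.0739] yaw,tilt,roll [-12.6   0.    0.1] wrist [ 0.423 -0.27   0.368] marg
```

Next I lower the last 3 mm or so and watch the force.

Request:
{"fn": "servo_tool", "kwargs": {
  "commands": [
    [-1,0,0,-0.06,0,0,0],
    [-1,0,0,-0.06,0,0,0],
    [-1,0,0,0,0,0,0]
  ]
}}

```text
t: 20.93
tcp_pos: [0.4227, -0.2701, 0.2052]
eef_rot: [-3.121, 0.344, 0.0]
contact_force: [0.1, 0.4, -0.6]
finger_gap: 0.0154
grip_force: 55.0
```

Request:
{"fn": "servo_tool", "kwargs": {
  "commands": [
    [-1,0,0,-0.02,0,0,0],
    [-1,0,0,0,0,0,0]
  ]
}}

```text
t: 21.1
tcp_pos: [0.4226, -0.2701, 0.2047]
eef_rot: [-3.121, 0.344, 0.001]
contact_force: [-1.3, 0.1, 0.5]
finger_gap: 0.0155
grip_force: 55.0
```

Request:
{"fn": "servo_tool", "kwargs": {
  "commands": [
    [0.2,0,0,0,0,0,0],
    [0.2,0,0,0,0,0,0],
    [0.2,0,0,0,0,0,0],
    [0.2,0,0,0,0,0,0],
    [0.2,0,0,0,0,0,0]
  ]
}}

```text
t: 21.52
tcp_pos: [0.4227, -0.2701, 0.2046]
eef_rot: [-3.121, 0.344, 0.0]
contact_force: [-0.5, 0.7, 0.5]
finger_gap: 0.047
grip_force: 0.0
```

Request:
{"fn": "servo_tool", "kwargs": {
  "commands": [
    [0.2,0,0,0,0,0,0],
    [0.2,0,0,0,0,0,0],
    [0.2,0,0,0.3,0,0,0],
    [0.2,0,0,0.6,0,0,0],
    [0.2,0,0,0.8,0,0,0]
  ]
}}

```text
t: 21.93
tcp_pos: [0.4222, -0.2698, 0.2471]
eef_rot: [-3.12, 0.344, 0.004]
contact_force: [1.4, 0.4, -0.0]
finger_gap: 0.0529
grip_force: 0.0
```

Request:
{"fn": "servo_tool", "kwargs": {
  "commands": [
    [0.2,0,0,0.8,0,0,0],
    [0.2,0,0,0.8,0,0,0],
    [0.2,0,0,0.8,0,0,0],
    [0.2,0,0,0.8,0,0,0],
    [0.2,0,0,0.8,0,0,0]
  ]
}}

```text
t: 22.35
tcp_pos: [0.4223, -0.2698, 0.3485]
eef_rot: [-3.121, 0.344, 0.001]
contact_force: [-0.0, -1.0, -0.2]
finger_gap: 0.0532
grip_force: 0.0
```

```bash
python3 log.py; python3 - <<'E'
from go import *
from path import step
from h import snap,cv2
# handle at x~.4637,y~.13,z~.11 ; push with shut fingers, tool down yaw 0, fingertips 166mm ahead
o=r.observe(); p0=o['tcp_pos']; M0=R.from_rotvec(o['eef_rot']); q=o['q']
for Y in(0,90,45):
    qq=q
    for p in((.40,.13,.35),(.40,.13,.27),(.50,.13,.27),(.60,.13,.27)):
        e,qq=step(np.array(p),tool(Y,0),qq); print(Y,p,round(e,4),np.round(qq,2))
snap('top','top7');snap('scene','scene7')
c=snap('top','top7');d=snap('scene','scene7'); cv2.imwrite('pics/z7.png',np.hstack([cv2.resize(c['frame'][190:340,390:520],(400,460),interpolation=2),cv2.resize(d['frame'][190:390,90:264],(400,460),interpolation=2)]))
E
```

```text
22.35 [ 0.154  0.684  0.539  2.014 -0.608  0.607 -0.682] [ 0.4223 -0.2698  0.3485] [-3.121e+00  3.440e-01  1.000e-03] [-0.  -1.  -0.2] 0.0532 0.0
0 (0.4, 0.13, 0.35) 0.0001 [-0.77  0.61  0.56  2.24 -0.73  0.48 -1.2 ]
0 (0.4, 0.13, 0.27) 0.0001 [-0.56  0.74  0.22  2.29 -0.87  0.19 -1.1 ]
0 (0.5, 0.13, 0.27) 0.0 [-0.58  0.82  0.41  2.02 -0.73  0.45 -1.19]
0 (0.6, 0.13, 0.27) 0.0 [-0.55  0.91  0.49  1.73 -0.65  0.67 -1.27]
90 (0.4, 0.13, 0.35) 0.0 [-0.5   0.54  0.11  2.22 -0.16  0.38 -0.25]
90 (0.4, 0.13, 0.27) 0.0 [-0.45  0.72  0.04  2.29 -0.17  0.14 -0.25]
90 (0.5, 0.13, 0.27) 0.0 [-0.39  0.77  0.07  2.01 -0.14  0.36 -0.21]
90 (0.6, 0.13, 0.27) 0.0 [-0.34  0.85  0.09  1.71 -0.12  0.58 -0.18]
45 (0.4, 0.13, 0.35) 0.0 [-0.64  0.57  0.33  2.23 -0.46  0.41 -0.71]
45 (0.4, 0.13, 0.27) 0.0 [-0.49  0.72  0.11  2.29 -0.52  0.15 -0.68]
45 (0.5, 0.13, 0.27) 0.0 [-0.48  0.79  0.23  2.02 -0.44  0.39 -0.69]
45 (0.6, 0.13, 0.27) 0.0 [-0.45  0.87  0.29  1.72 -0.39  0.6  -0.72]
```

View pics/z7.png

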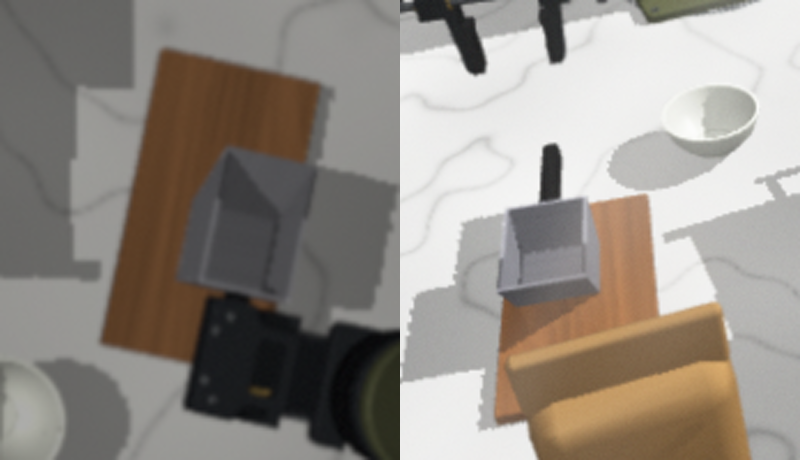

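The cup stands upright and empty on the board, at left crop (250,225) and right crop (548,250). Next comes the drawer: shut fingers, move to in front of the handle bar.

Request:
{"fn": "servo_tool", "kwargs": {
  "commands": [
    [-1,0.13,0.884,0,0,0,0.175],
    [-1,0.13,0.884,0,0,0,0.175],
    [-1,0.13,0.884,0,0,0,0.175],
    [-1,0.13,0.884,0,0,0,0.175],
    [-1,0.13,0.884,0,0,0,0.175]
  ],
  "grip_force": 10
}}

```text
t: 22.97
tcp_pos: [0.4384, -0.1583, 0.346]
eef_rot: [-3.129, 0.248, 0.005]
contact_force: [1.1, 0.5, -0.1]
finger_gap: 0.0216
grip_force: 0.0
```

Request:
{"fn": "servo_tool", "kwargs": {
  "commands": [
    [-1,0.13,0.884,0,0,0,0.175],
    [-1,0.13,0.884,0,0,0,0.175],
    [-1,0.13,0.884,0,0,0,0.175],
    [-1,0.13,0.884,0,0,0,0.175],
    [-1,-0.12,0.884,0,0,0,0.175]
  ]
}}

```text
t: 23.38
tcp_pos: [0.4494, -0.0477, 0.346]
eef_rot: [-3.137, 0.151, 0.002]
contact_force: [0.4, -0.7, -0.2]
finger_gap: 0.0005
grip_force: 0.0
```

Request:
{"fn": "servo_tool", "kwargs": {
  "commands": [
    [-1,-0.12,0.884,0,0,0,0.175],
    [-1,-0.12,0.884,0,0,0,0.175],
    [-1,-0.12,0.884,0,0,0,0.175],
    [-1,-0.12,0.884,0,0,0,0.175],
    [-1,-0.12,0.884,0,0,0,0.175]
  ]
}}

```text
t: 23.8
tcp_pos: [0.4331, 0.0625, 0.3461]
eef_rot: [-3.14, 0.056, 0.005]
contact_force: [1.1, -0.1, -0.2]
finger_gap: 0.0007
grip_force: 0.0
```

Request:
{"fn": "servo_tool", "kwargs": {
  "commands": [
    [-1,-0.12,0.884,0,0,0,0.175],
    [-1,-0.12,0.884,0,0,0,0.175],
    [-1,-0.12,0.884,0,0,0,0.175],
    [-1,0,0,0,0,0,0]
  ]
}}

```text
t: 24.13
tcp_pos: [0.4237, 0.132, 0.3456]
eef_rot: [-3.138, -0.013, 0.007]
contact_force: [-0.5, 0.7, -1.0]
finger_gap: 0.0004
grip_force: 0.0
```

```bash
python3 log.py; python3 - <<'E'
from go import *
p,M=rows(np.array([.425,.128,.28]),tool(0,0)); rows(np.array([.425,.128,.258]),tool(0,0),p,M)
E
```

```text
24.13 [-0.747  0.642  0.559  2.176 -0.712  0.515 -1.2  ] [0.4237 0.132  0.3456] [-3.138 -0.013  0.007] [-0.5  0.7 -1. ] 0.0004 0.0
3 rows of [0.017, -0.054, -0.874, -0.016, -0.023, -0.039]
1 rows of [0.0, 0.0, -0.88, 0.0, 0.0, 0.0]
```

Request:
{"fn": "servo_tool", "kwargs": {
  "commands": [
    [-1,0.017,-0.054,-0.8,0,0,-0.04],
    [-1,0.017,-0.054,-0.8,0,0,-0.04],
    [-1,0.017,-0.054,-0.8,0,0,-0.04],
    [-1,0,0,-0.8,0,0,0],
    [-1,0,0,-0.3,0,0,0]
  ]
}}

```text
t: 24.55
tcp_pos: [0.4253, 0.1228, 0.257]
eef_rot: [-3.141, 0.015, 0.008]
contact_force: [-0.3, -0.3, 0.0]
finger_gap: 0.0005
grip_force: 0.0
```

Request:
{"fn": "servo_tool", "kwargs": {
  "commands": [
    [-1,0.15,0,0,0,0,0],
    [-1,0.15,0,0,0,0,0],
    [-1,0.15,0,0,0,0,0],
    [-1,0.15,0,0,0,0,0],
    [-1,0.15,0,0,0,0,0]
  ]
}}

```text
t: 24.97
tcp_pos: [0.4456, 0.1238, 0.2601]
eef_rot: [-3.14, 0.012, -0.001]
contact_force: [-0.0, 0.5, -0.1]
finger_gap: 0.0004
grip_force: 0.0
```

Request:
{"fn": "servo_tool", "kwargs": {
  "commands": [
    [-1,0.15,0,0,0,0,0],
    [-1,0.15,0,0,0,0,0],
    [-1,0.15,0,0,0,0,0],
    [-1,0.15,0,0,0,0,0],
    [-1,0.15,0,0,0,0,0]
  ]
}}

```text
t: 25.38
tcp_pos: [0.4616, 0.1236, 0.2595]
eef_rot: [-3.139, 0.012, 0.011]
contact_force: [-5.6, -0.6, 5.5]
finger_gap: 0.0005
grip_force: 3.1
```

```bash
python3 log.py
```

```text
25.38 [-0.575  0.807  0.365  2.134 -0.85   0.356 -1.076] [0.4616 0.1236 0.2595] [-3.139  0.012  0.011] [-5.6 -0.6  5.5] 0.0005 3.1
```

Request:
{"fn": "servo_tool", "kwargs": {
  "commands": [
    [-1,-0.4,0,0,0,0,0],
    [-1,-0.5,0,0,0,0,0],
    [-1,0,0,-0.3,0,0,0],
    [-1,0,0.1,-0.3,0,0,0],
    [-1,0,0.1,0,0,0,0]
  ]
}}

```text
t: 25.8
tcp_pos: [0.4412, 0.1287, 0.244]
eef_rot: [-3.14, 0.013, 0.002]
contact_force: [0.4, 0.1, -0.2]
finger_gap: 0.0006
grip_force: 0.0
```

Request:
{"fn": "servo_tool", "kwargs": {
  "commands": [
    [-1,0.15,0,0,0,0,0],
    [-1,0.15,0,0,0,0,0],
    [-1,0.15,0,0,0,0,0],
    [-1,0.15,0,0,0,0,0],
    [-1,0.15,0,0,0,0,0]
  ]
}}

```text
t: 26.22
tcp_pos: [0.4606, 0.1287, 0.2448]
eef_rot: [-3.14, 0.013, -0.0]
contact_force: [-0.4, 0.7, 0.1]
finger_gap: 0.0005
grip_force: 0.0
```

```bash
python3 log.py; python3 -c "
from h import *
c=load('top0');n=snap('top','top8');
for u,v in ((286,288.5),): print(at_z(c,u,v,.1))
d=cv2.absdiff(n['frame'],cv2.imread('pics/top0.png'))
"
```

```text
26.22 [-0.557  0.828  0.314  2.14  -0.876  0.303 -1.067] [0.4606 0.1287 0.2448] [-3.14   0.013 -0.   ] [-0.4  0.7  0.1] 0.0005 0.0
[0.46296134 0.13041338 0.1       ]
```

Request:
{"fn": "servo_tool", "kwargs": {
  "commands": [
    [-1,0.15,0,0,0,0,0],
    [-1,0.15,0,0,0,0,0],
    [-1,0.15,0,0,0,0,0],
    [-1,0.15,0,0,0,0,0]
  ]
}}

```text
t: 26.6
tcp_pos: [0.4728, 0.1284, 0.2444]
eef_rot: [-3.14, 0.013, 0.011]
contact_force: [-6.0, -0.1, 5.3]
finger_gap: 0.0005
grip_force: 3.1
```

Request:
{"fn": "servo_tool", "kwargs": {
  "commands": [
    [-1,0.15,0,0,0,0,0],
    [-1,0.15,0,0,0,0,0],
    [-1,0.15,0,0,0,0,0]
  ]
}}

```text
t: 26.85
tcp_pos: [0.484, 0.1282, 0.2444]
eef_rot: [-3.14, 0.013, 0.011]
contact_force: [-6.3, -0.2, 4.0]
finger_gap: 0.0005
grip_force: 3.1
```

```bash
python3 - <<'E'
from h import *
c=snap('top','top9');d=snap('scene','scene9'); cv2.imwrite('pics/z9.png',np.hstack([cv2.resize(c['frame'][170:310,210:360],(400,373),interpolation=2),cv2.resize(d['frame'][100:286,240:440],(400,373),interpolation=2)]))
E
```

Request:
{"fn": "servo_tool", "kwargs": {
  "commands": [
    [-1,0.15,0,0,0,0,0],
    [-1,0.15,0,0,0,0,0],
    [-1,0.15,0,0,0,0,0],
    [-1,0.15,0,0,0,0,0],
    [-1,0.15,0,0,0,0,0]
  ]
}}

```text
t: 27.37
tcp_pos: [0.5032, 0.1279, 0.2443]
eef_rot: [-3.141, 0.014, 0.009]
contact_force: [-6.2, -2.5, 4.4]
finger_gap: 0.0002
grip_force: 3.1
```

Request:
{"fn": "servo_tool", "kwargs": {
  "commands": [
    [-1,0.15,0,0,0,0,0],
    [-1,0.15,0,0,0,0,0],
    [-1,0.15,0,0,0,0,0],
    [-1,0.15,0,0,0,0,0],
    [-1,0.15,0,0,0,0,0]
  ]
}}

```text
t: 27.78
tcp_pos: [0.5219, 0.1276, 0.2443]
eef_rot: [-3.141, 0.015, 0.009]
contact_force: [-5.5, -1.8, 4.6]
finger_gap: 0.0005
grip_force: 3.1
```

Request:
{"fn": "servo_tool", "kwargs": {
  "commands": [
    [-1,0.15,0,0,0,0,0],
    [-1,0.15,0,0,0,0,0],
    [-1,0.15,0,0,0,0,0],
    [-1,0.15,0,0,0,0,0],
    [-1,0.15,0,0,0,0,0]
  ]
}}

```text
t: 28.2
tcp_pos: [0.5407, 0.1273, 0.2443]
eef_rot: [3.141, -0.015, -0.009]
contact_force: [-6.8, -2.7, 4.3]
finger_gap: 0.0007
grip_force: 3.1
```

Request:
{"fn": "servo_tool", "kwargs": {
  "commands": [
    [-1,0.15,0,0,0,0,0],
    [-1,0.15,0,0,0,0,0],
    [-1,0.15,0,0,0,0,0],
    [-1,0.15,0,0,0,0,0],
    [-1,0.15,0,0,0,0,0]
  ]
}}

```text
t: 28.62
tcp_pos: [0.5595, 0.1271, 0.2442]
eef_rot: [3.141, -0.016, -0.009]
contact_force: [-6.0, -4.2, 3.2]
finger_gap: 0.0006
grip_force: 3.1
```

```bash
python3 log.py
```

```text
28.62 [-0.568  0.921  0.475  1.858 -0.76   0.559 -1.166] [0.5595 0.1271 0.2442] [ 3.141 -0.016 -0.009] [-6.  -4.2  3.2] 0.0006 3.1
```

Request:
{"fn": "servo_tool", "kwargs": {
  "commands": [
    [-1,0.12,0,0,0,0,0],
    [-1,0.12,0,0,0,0,0],
    [-1,0.12,0,0,0,0,0],
    [-1,0.12,0,0,0,0,0],
    [-1,0.12,0,0,0,0,0]
  ]
}}

```text
t: 29.03
tcp_pos: [0.5745, 0.1269, 0.2441]
eef_rot: [3.141, -0.016, -0.009]
contact_force: [-6.4, -3.9, 3.5]
finger_gap: 0.0007
grip_force: 3.1
```

Request:
{"fn": "servo_tool", "kwargs": {
  "commands": [
    [-1,0.08,0,0,0,0,0],
    [-1,0.08,0,0,0,0,0],
    [-1,0.08,0,0,0,0,0],
    [-1,0.08,0,0,0,0,0]
  ]
}}

```text
t: 29.37
tcp_pos: [0.5824, 0.1268, 0.2441]
eef_rot: [3.141, -0.016, -0.009]
contact_force: [-5.5, -4.4, 2.8]
finger_gap: 0.0005
grip_force: 3.1
```

Request:
{"fn": "servo_tool", "kwargs": {
  "commands": [
    [-1,0.06,0,0,0,0,0],
    [-1,0.06,0,0,0,0,0],
    [-1,0.06,0,0,0,0,0]
  ]
}}

```text
t: 29.62
tcp_pos: [0.5869, 0.1268, 0.2441]
eef_rot: [3.141, -0.016, -0.009]
contact_force: [-5.9, -3.9, 3.3]
finger_gap: 0.0007
grip_force: 3.0
```

Request:
{"fn": "servo_tool", "kwargs": {
  "commands": [
    [-1,0.06,0,0,0,0,0],
    [-1,0.06,0,0,0,0,0]
  ]
}}

```text
t: 29.78
tcp_pos: [0.5889, 0.1267, 0.244]
eef_rot: [3.141, -0.016, -0.015]
contact_force: [-12.4, -3.6, 8.5]
finger_gap: 0.0003
grip_force: 6.2
```

Request:
{"fn": "servo_tool", "kwargs": {
  "commands": [
    [-1,0.06,0,0,0,0,0],
    [-1,0.06,0,0,0,0,0]
  ]
}}

```text
t: 29.95
tcp_pos: [0.5899, 0.1266, 0.2439]
eef_rot: [-3.141, 0.016, 0.025]
contact_force: [-19.0, -4.1, 15.4]
finger_gap: 0.0007
grip_force: 9.6
```

Request:
{"fn": "servo_tool", "kwargs": {
  "commands": [
    [-1,-0.2,0,0,0,0,0],
    [-1,-0.5,0,0,0,0,0],
    [-1,-0.8,0,0,0,0,0],
    [-1,-0.8,0,0,0,0,0],
    [-1,-0.8,0,0.2,0,0,0]
  ]
}}

```text
t: 30.37
tcp_pos: [0.5165, 0.1288, 0.249]
eef_rot: [-3.14, 0.012, 0.001]
contact_force: [0.0, 1.0, -0.1]
finger_gap: 0.0003
grip_force: 0.0
```

Request:
{"fn": "servo_tool", "kwargs": {
  "commands": [
    [-1,-0.5,0,0.8,0,0,0],
    [-1,-0.3,-0.5,0.9,0,0,0],
    [-1,0,-0.9,0.9,0,0,0],
    [-1,0,-0.9,0.9,0,0,0],
    [-1,0,-0.9,0.9,0,0,0]
  ]
}}

```text
t: 30.78
tcp_pos: [0.4973, 0.048, 0.3607]
eef_rot: [-3.14, 0.011, -0.001]
contact_force: [-0.1, -0.4, -0.7]
finger_gap: 0.0004
grip_force: 0.0
```

Request:
{"fn": "servo_tool", "kwargs": {
  "commands": [
    [-1,0,-0.9,0,0,0,0],
    [-1,0,-0.9,0,0,0,0],
    [-1,0,-0.9,0,0,0,0],
    [-1,0,-0.5,0,0,0,0],
    [-1,0,0,0,0,0,0]
  ]
}}

```text
t: 31.2
tcp_pos: [0.4974, -0.0346, 0.3602]
eef_rot: [3.141, -0.021, 0.003]
contact_force: [0.3, -0.5, 0.8]
finger_gap: 0.0005
grip_force: 0.0
```

```bash
python3 log.py; python3 - <<'E'
from h import *
c=snap('top','top10');d=snap('scene','scene10'); cv2.imwrite('pics/z10.png',np.hstack([cv2.resize(c['frame'][85:345,200:520],(400,325),interpolation=2),cv2.resize(d['frame'][140:400,110:430],(400,325),interpolation=2)]))
E
```

```text
31.2 [-0.369  0.669  0.576  2.013 -0.607  0.632 -0.972] [ 0.4974 -0.0346  0.3602] [ 3.141e+00 -2.100e-02  3.000e-03] [ 0.3 -0.5  0.8] 0.0005 0.0
```

View pics/z10.png

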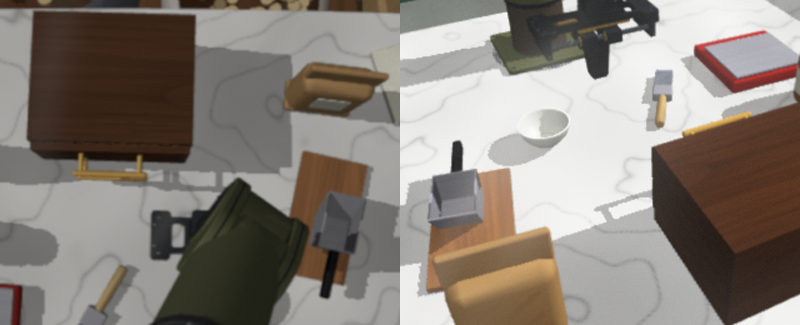

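The drawer front is flush with the chest and the handle bar is at left crop (110,175). The cup is on the board, and the bystanders are unmoved. I check the travel numerically before handing in.

```bash
python3 - <<'E'
from h import *
def bar(fn,v0,v1):
    im=cv2.imread(f'pics/{fn}.png')[v0:v1,268:300].astype(int); m=(im[...,2]-im[...,0]>60); v=np.nonzero(m)[0]
    rows=m.sum(1); k=[v0+i for i in range(len(rows)) if rows[i]>20]; return k,at_z(load(fn),286,np.mean(k),.10)
print(bar('top0',280,296),bar('top10',216,236))
c=load('top10')
# columns of intensity across the chest front at u=250 (off the handle)
im=cv2.imread('pics/top10.png'); print([ (v,im[v,250].tolist()) for v in range(194,218)])
for x in(.63,.635,.64,.645,.65): print(x,np.round(proj(c,[x,.2,.15]),1),np.round(proj(c,[x,.2,.136]),1),np.round(proj(c,[x,.2,.02]),1))
E
```

```text
([287, 288], array([0.46514012, 0.13043505, 0.1       ])) ([223, 224, 225, 226, 227], array([0.60218528, 0.13190158, 0.1       ]))
[(194, [29, 40, 59]), (195, [29, 40, 59]), (196, [28, 38, 57]), (197, [25, 34, 50]), (198, [27, 36, 51]), (199, [29, 39, 58]), (200, [28, 39, 59]), (201, [28, 39, 59]), (202, [29, 40, 60]), (203, [29, 40, 60]), (204, [26, 38, 56]), (205, [22, 30, 44]), (206, [17, 23, 34]), (207, [16, 21, 30]), (208, [16, 21, 30]), (209, [18, 23, 32]), (210, [18, 23, 32]), (211, [23, 27, 35]), (212, [58, 61, 65]), (213, [99, 101, 103]), (214, [110, 112, 113]), (215, [111, 112, 113]), (216, [110, 112, 113]), (217, [109, 112, 113])]
0.63 [252.  209.1] [252.9 210. ] [260.1 216.8]
0.635 [252.  206.7] [253.  207.7] [260.1 214.7]
0.64 [252.  204.3] [253.  205.3] [260.2 212.6]
0.645 [252.1 202. ] [253.1 203. ] [260.2 210.6]
0.65 [252.1 199.6] [253.1 200.7] [260.2 208.5]
```

```bash
python3 -c "
from cell import r
print(r.job_done())"
```

```text
the job is handed in; nothing more can be done
None
```

All seven chunks are in the top drawer, the empty cup is upright on its board, and the drawer is shut against its stop; I handed the job in at about 31 s, and the script returned no verdict.

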